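Set the handwheel shaft on its flat and nip up the setscrew

ROBOT

A 6-joint arm with a two-finger parallel gripper is mounted at the origin on the work surface. World frame = base frame: x ahead of the robot, y to its left, z up, the work surface at z = 0. Lengths are in m, angles in rad, forces in N, time in s.
With the tool pointing down it reaches from about 0.325 to 0.85 m from the base axis. Payload 15.5 kg.
Tool frame: the origin (TCP) lies at the very end of the fingers, on their centre line; the grasp point (between the pads) lies 19 mm behind it; z points along the fingers, y is the direction in which the jaws open and shut (so a half turn about z gives the same grasp; the last joint's range is limited). The gripper opens to 91 mm and grips with 3 to 60 N. Pads are 32 mm wide; open, the fingers measure 118 mm over their backs; the gripper's body (76 mm by 178 mm) begins 60 mm behind the grasp point.
Start: joints at [-1.381, 0.494, 1.345, -0, 1.302, -0.096], TCP at [0.176, -0.6, 0.175] pointing down, gripper open.
Joint ranges: [-2.91, 2.91], [-0.82, 2.16], [0.22, 2.67], [-1.22, 4.37], [0.12, 2.79], [-3.08, 3.08]. Speed limits (rad/s): [1.89, 1.89, 2.57, 3.01, 3.01, 3.01].

INTERFACE

Orientations are given as a unit quaternion [x, y, z, w].
In Python, from plant import sense, eyes, hand_in gives the robot as it stands.
- The arm moves only by the tool jog_arm, never from a script. Its argument "deltas" is one flat list of numbers, 7 for each row, row after row: the shift along the tool's x, y, z in mm, then the turn, a rotation vector about the tool's x, y, z in degrees, then the opening, from -1 (shut) to 1 (fully open), so that 0 is half open. A call has 1 to 10 rows; each row is the pose to reach, as a shift and turn from the pose commanded when the call began, along the tool's axes at that moment; what a row does not reach only later rows make up. A row lasts 1/10 s, in which the tool goes at most 50 mm and 8.59 degrees, less where a joint would pass 70% of its speed; a pose out of reach is approached as far as the arm can. A call with a gripper value outside its range is refused whole. The fingers move at their own pace and stop on an object; the grip force is fixed at half the most. Time passes only in rows, so rows that repeat a pose let the fingers close. It gives the time, the measured TCP pose, the force and the opening at its end, in the units of the state.
- sense(): the state, without advancing time (a new reading comes with each control period).
- eyes.capture(name): name is "side" or "top" or "wrist"; returns (picture, depth): 420x560x3 uint8, blue, green, red; 420x560 float32, m along the optical axis (not along the pixel's ray), 0 where there is no reading.
- eyes.get_calibration(name): a dict with "fov_y" (degrees; the focal length in pixels is half the picture's height over the tangent of half this angle, whatever the lens; pixels are square), "cx", "cy" (the principal point, pixels), "k1" (the pictures are not rectified: a ray, as slopes to the right and down, at radius r is drawn at 1 + k1 r^2 times it, then the intrinsics apply), "eye" and "rotation" of the camera in the world. Camera axes: x right, y down, z forward; pixel columns grow to the right and rows downward; lengths in m; the calibration is good to about 2 mm. A picture is of the moment at which its call begins: read the wrist's pose just before it. get_calibration takes no time and is no camera call; for the wrist camera it gives the pose at the moment of the call.
- hand_in(): hands the job in, once; it reports no verdict.
The state is a dict: "t": time; "joints": joint angles; "qvel": joint speeds; "effort": joint torques, N m; "tool_pos": TCP position; "eef_rot": TCP orientation; "force": force on the tool from outside, world axes, zero at the start; "torque": the same for the moment, N m; "opening": opening from 0.0 (shut) to 1.0 (fully open).
Only numpy, scipy, OpenCV 4.12 (cv2) and the standard library are available. Lean on these libraries where they do the work, as an engineer would, in place of code of your own. Each camera call takes 0.05 s, during which the arm holds its last target. There are 200 camera calls.

TASK

The handwheel shaft of the gearmotor stand is loose in its coupling. Turn the handwheel by its handle until the flat on the shaft faces squarely up at the setscrew in the coupling's raised boss, then take the T-handle hex key that fits the screw (the largest of the three in the wooden block), seat it fully in the screw's socket and turn it clockwise until the screw is nipped up on the flat: about 0.2 N m on the key, and not over 0.3 N m or the flat gets bruised. Leave the key standing in the screw so that I can check it, let go, and leave everything else on the bench where it is.

Things in the scene. Friction and masses are not known exactly. Their poses are not given: they have to be found in the camera images.
- stand: the gearmotor stand, fixed to the bench: aluminium plate 150 x 285, top 32 above the bench; grey gearmotor at the -y end (top of its terminal box 113 high), dark steel coupling hub (39 diameter, 58 long), green pillow block (103 high), black handwheel at the +y end (124 high). Origin on the bench vertically below the setscrew; z up; y along the shaft, from motor to handwheel
- boss_rim (a point): centre of the upper rim of the boss round the setscrew: a dark steel tube standing on the coupling hub, 28 outside, 16 bore, 105 above the bench, straight above the stand's origin. The motor's brake holds the coupling and its boss still
- shaft: the steel shaft, 25 diameter, with its flat (0.8 deep, 9 wide) and the handwheel (110 diameter, 102 to 122 along y). Origin on the shaft axis below the setscrew, 69 above the bench; y along the shaft to the handwheel; z is the outward normal of the flat: the flat faces the screw when z points straight up. At the start it leans 0.55 to 1.2 rad to the stand's -x side (towards the robot)
- flat_mid (a point): a point on the middle of the flat, halfway along the strip of it that shows between the coupling and the pillow block. To bring it up, the shaft turns in the positive sense about its y (the top goes away from the robot). Drag of the bearing, 0.06 N m, holds it where it is left. The screw does not square it up: run down on the flat's edge or on the round, it would mar the shaft
- handle_mid (a point): middle of the handwheel's revolving handle: a black plastic grip, 19 diameter, 52 long, parallel to the shaft, spinning freely on its pin. It circles the shaft axis at radius 43; in the frame of shaft it lies at x 14.7, y 150, z 40.4, that is 0.35 rad ahead of the flat in the positive sense. 30 mm or more of free space round it
- setscrew: the steel setscrew (M16, right-hand, 2 mm a turn: clockwise from above drives it down), upright in the boss. Origin at the centre of its top face, z up; at the start the top is 101.5 to 102.1 above the bench, about 3 below the boss's rim. Hexagon socket 8.6 across flats, 12 deep, mouth chamfered 45 degrees to 13.4 across; corners on its x axis and every 60 degrees from it
- screw_point (a point): the screw's lower end, 20 below its top, on its axis. On the way down the thread drags with 0.08 N m. The point meets the flat after 0.4 to 0.7 of a turn (it differs from case to case); from there the torque steps to 0.1 N m and climbs by about 2 N m for each further radian of the screw. The screw stays where it is left
- pad_edge (a point): a point on the rim of the brass pad that swivels on the screw's lower end, hidden in the boss: 4 from the axis, towards the stand's y. The pad keeps still until the screw bears on the flat and is then dragged round with it (towards the stand's x): 0.2 at 0.2 N m
- key8: the T-handle hex key that fits, upright in one of the block's three holes (order random): steel hexagon blade 8 across flats, corners on its x axis and every 60 degrees, 75 long from tip to handle, the last 1.5 tapered. Origin at the tip, z up. 70 g. May lean 2 degrees in its hole, its tip 10 above the bench. Fully seated, the tip is 12 below the screw's top; free turn in the socket 0.15 rad
- key8_bar (a point): centre of that key's handle, a black plastic bar with straight sides: 84 along the key's x, 16 across its y, 22 high; this point is 86 above the tip. The other two keys have smaller handles
- key_block: wooden block 66 x 180 x 50 high, fixed to the bench, with three holes 10 diameter and 40 deep, 60 apart along its y; the keys' bars lie within 0.2 rad of its x. Origin at the centre of its underside
- key6: the middle T-handle hex key, 6 mm across flats, black bar handle 70 x 14 x 18, in the same block; it does not fit
- key5: the smallest T-handle hex key, 5 mm across flats, black bar handle 58 x 12 x 16, in the same block; it does not fit
- spare_collar: bystander: dark steel shaft collar lying flat, 45 outside, 15 high
- screwdriver: bystander: screwdriver with a yellow handle lying on the bench
- spanner: bystander: steel spanner lying on the bench
- cup: bystander: white plastic cup, 72 across, 85 high
- flask: bystander: steel flask, 68 across, 230 high
- wine_bottle: bystander: green glass bottle, 74 across, 290 high
- screw_jar: bystander: small jar, 48 across, 55 high
Things that resemble listed ones, but are neither listed nor needed, are in the scene too. What is shaped like the key8 but pink or white is not meant.

How it is judged:
On the way, in this order (a step that is already met when the one before it is completed fails the run):
1. the shaft is turned until its flat faces the setscrew within 0.1 rad (angle between shaft's own z axis and vertical below 0.1 rad), for 0.3 s.
2. the 8 mm key is seated in the screw's socket, its tip at least 9 mm below the screw's top face (z of key8 in the frame of setscrew below -0.009 m and horizontal distance between key8 and setscrew below 0.003 m and angle between key8's own z axis and vertical below 0.17 rad), for 0.2 s.
3. with the key, the screw is tightened on the flat to at least 0.15 N m (all of step 2 and x of pad_edge in the frame of stand above 0.0001 m and angle between shaft's own z axis and vertical below 0.1 rad), for 0.2 s.
At the end, for the whole second after the job is handed in: The screw is tight on the flat (tightened to 0.15 N m or more and not slackened since), the flat faces it within 0.1 rad, and the 8 mm key stands at rest and released in the screw's socket, its tip at least 9 mm below the screw's top face, within 3 mm of its axis and within 0.17 rad of upright (all of step 2 and x of pad_edge in the frame of stand above 9e-05 m and angle between shaft's own z axis and vertical below 0.1 rad and linear speed of key8 below 0.02 m/s); the robot touches nothing.
It fails at once if the screw is overtightened, beyond 0.4 N m (x of pad_edge in the frame of stand above 0.000598 m).
It fails at once if the screw is run down onto the shaft while the flat is more than 0.15 rad from facing it (z of screw_point in the frame of stand below 0.081 m and not (angle between shaft's own z axis and vertical below 0.15 rad)).
It fails at once if another key or a bystander is moved by more than 40 mm (distance of any of key6, key5, spare_collar, screwdriver, spanner, cup, flask, wine_bottle, screw_jar from where it was at the start of the episode above 0.04 m).
It also fails if it takes over 72 s, if anything falls off the work surface, if the arm or the gripper's body presses on something with over 40 N, if the wrist force passes 120 N, or if a joint passes its speed limit or range.

## Working session

There is one attempt and no reset: what is moved stays moved. The work goes in short steps, Python scripts to look and compute and a tool call to move; the robot and the scene stay as the last step left them, time stands still between calls to the robot, and variables do not carry over. Pictures are saved under pics/ and viewed, about 8 in all and at most 12, crops included, and the job is handed in when it is done.

Besides the shell and the picture viewer there is one more tool, called after "Call:" as name(argument=value, ...) on one line, values as JSON. jog_arm: Moves the arm, as the interface text tells. Its arguments: {"type":"object","properties":{"deltas":{"type":"array"}},"required":["deltas"]}

```bash
mkdir -p pics; ls; cat > h.py <<'E'
import numpy as np, cv2
from scipy.spatial.transform import Rotation as R
from plant import sense, eyes
def cap(n, tag):
    c=eyes.get_calibration(n); im,d=eyes.capture(n)
    cv2.imwrite(f'pics/{tag}.png',im); np.savez(f'pics/{tag}.npz',im=im,d=d,**{k:np.array(v) for k,v in c.items()})
    return im,d,c
def load(tag):
    z=np.load(f'pics/{tag}.npz'); return z['im'],z['d'],z
def foc(c): return 210/np.tan(np.radians(float(c['fov_y']))/2)
def ray(c,u,v):
    f=foc(c); p=np.array([(u-c['cx'])/f,(v-c['cy'])/f]); q=p.copy()
    for _ in range(20): q=p/(1+c['k1']*(q@q))
    rot=np.array(c['rotation']); 
    if rot.shape==(4,): rot=R.from_quat(rot).as_matrix()
    return np.array(c['eye']),rot@np.array([q[0],q[1],1])
def onz(c,u,v,z):
    e,r=ray(c,u,v); return e+r*(z-e[2])/r[2]
def dep(c,d,u,v):
    e,r=ray(c,u,v); return e+r*d[int(round(v)),int(round(u))]
def cloud(c,d):
    f=foc(c); v,u=np.mgrid[:420,:560].astype(float)
    p=np.stack([(u-c['cx'])/f,(v-c['cy'])/f],-1); q=p.copy()
    for _ in range(20): q=p/(1+c['k1']*(q**2).sum(-1,keepdims=True))
    rot=np.array(c['rotation'])
    return np.array(c['eye'])+(np.concatenate([q,np.ones(q.shape[:2]+(1,))],-1)*d[...,None])@rot.T
def proj(c,P):
    f=foc(c); q=np.array(c['rotation']).T@(np.array(P)-np.array(c['eye'])); q=q[:2]/q[2]
    q=q*(1+c['k1']*(q@q)); return q*f+np.array([c['cx'],c['cy']])
E
python3 - <<'E'
from h import *
s=sense(); print({k:np.round(v,3) for k,v in s.items()})
ims=[]
for n in ['side','top','wrist']:
    im,d,c=cap(n,n+'0'); print(n,{k:np.round(v,3).tolist() for k,v in c.items()}); ims.append(im)
cv2.imwrite('pics/both.png',cv2.resize(np.vstack(ims[:2]),(800,1200))[:600]) 
E
```

```text
pics
{'t': np.float64(0.0), 'joints': array([-1.382,  0.494,  1.346, -0.   ,  1.302, -0.095]), 'qvel': array([ 0.001, -0.001,  0.001,  0.   ,  0.   ,  0.001]), 'effort': array([ 4.0000e-03, -8.7882e+01, -3.8185e+01,  7.1000e-02,  5.3000e-02,
       -0.0000e+00]), 'tool_pos': array([ 0.176, -0.599,  0.175]), 'eef_rot': array([ 0.99 ,  0.142, -0.   , -0.001]), 'force': array([ 0.106, -0.743, -0.942]), 'torque': array([-0.039, -0.041, -0.024]), 'opening': np.float64(1.0)}
side {'fov_y': 45.345, 'cx': 283.098, 'cy': 210.269, 'k1': -0.115, 'eye': [0.249, -0.925, 0.932], 'rotation': [0.903, -0.138, 0.066, -0.402]}
top {'fov_y': 57.149, 'cx': 278.562, 'cy': 210.961, 'k1': -0.084, 'eye': [0.481, -0.012, 1.379], 'rotation': [0.717, -0.696, 0.02, -0.017]}
wrist {'fov_y': 62.497, 'cx': 277.63, 'cy': 211.131, 'k1': -0.049, 'eye': [0.247, -0.58, 0.384], 'rotation': [0.793, -0.594, -0.079, 0.105]}
```

```bash
sed -i "s/rot=np.array(c\['rotation'\])$/rot=R.from_quat(c['rotation']).as_matrix()/; s/np.array(c\['rotation'\]).T@/R.from_quat(c['rotation']).as_matrix().T@/" h.py
python3 - <<'E'
from h import *
im,d,c=load('top0'); print(dep(c,d,280,210))
for n in ['top','side']:
    im,_,_=load(n+'0'); cv2.imwrite(f'pics/{n}v.png',cv2.resize(im,(800,600),interpolation=cv2.INTER_CUBIC))
E
```

```text
[ 0.55188229 -0.02083003  0.10552449]
```

View pics/topv.png

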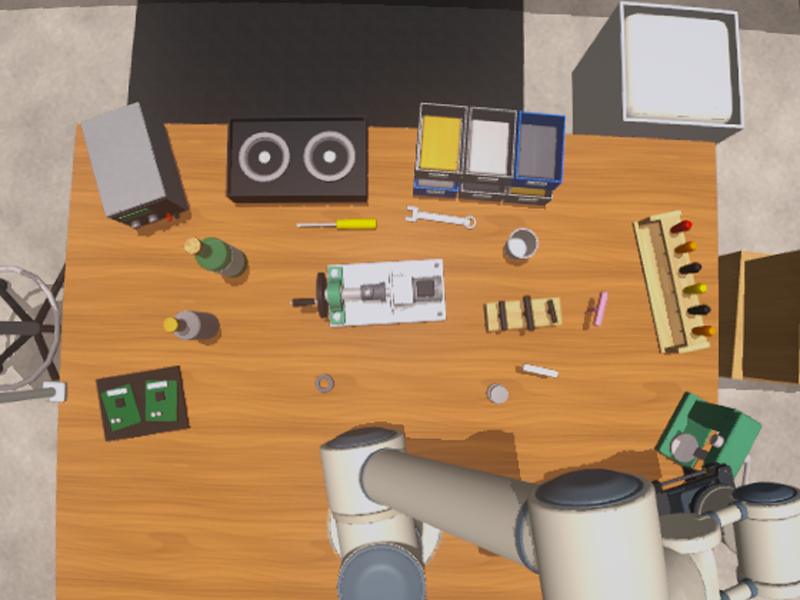

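View pics/sidev.png

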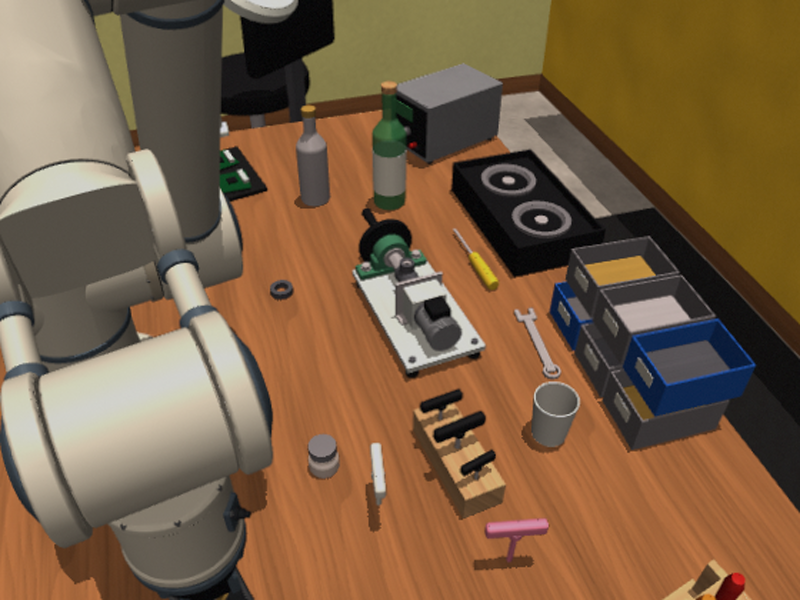

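```bash
python3 - <<'E'
from h import *
im,d,c=load('top0'); P=cloud(c,d)
hsv=cv2.cvtColor(im,cv2.COLOR_BGR2HSV)
# dark bars over block
def rep(name,m):
    pts=P[m]; uv=np.argwhere(m)[:,::-1]
    print(name,m.sum(),'mean',pts.mean(0).round(4),'zmax',np.percentile(pts[:,2],95).round(4),'rect',cv2.minAreaRect(pts[:,:2].astype(np.float32)))
dark=(hsv[...,2]<60)&(d>0)
v,u=np.mgrid[:420,:560]
for n,(a,b,e,f) in {'kL':(345,358,200,240),'kM':(362,378,200,240),'kR':(382,394,200,240),'handle':(200,221,200,220)}.items():
    m=dark&(u>=a)&(u<=b)&(v>=e)&(v<=f)&(P[...,2]>0.05); rep(n,m)
m=(P[...,2]>.025)&(P[...,2]<.04)&(u>225)&(u<315)&(v>175)&(v<235)&(hsv[...,1]<60)&(hsv[...,2]>120); rep('plate',m)
m=(P[...,2]>.044)&(P[...,2]<.056)&(u>330)&(u<400)&(v>200)&(v<240); rep('block',m)
m=(P[...,2]>.097)&(u>246)&(u<275)&(v>195)&(v<215); rep('boss',m)
print(np.round(R.from_quat(sense()['eef_rot']).as_matrix(),3))
cam=eyes.get_calibration('wrist');s=sense();Rt=R.from_quat(s['eef_rot'])
print('cam in tool',Rt.inv().apply(np.array(cam['eye'])-s['tool_pos']),(Rt.inv()*R.from_quat(cam['rotation'])).as_matrix().round(3))
E
```

```text
<stdin>:7: RuntimeWarning: Mean of empty slice.
  ret = um.true_divide(
Traceback (most recent call last):
IndexError: index -1 is out of bounds for axis 0 with size 0
```

```bash
python3 - <<'E'
from h import *
im,d,c=load('top0'); P=cloud(c,d)
print(P[210,280],dep(c,d,280,210))
for (u,v) in [(351,221),(370,219),(387,217),(212,211),(300,160)]: print(u,v,P[v,u].round(3),im[v,u],d[v,u])
E
```

```text
[ 0.55188229 -0.02083003  0.10552449] [ 0.55188229 -0.02083003  0.10552449]
351 221 [ 0.523 -0.258  0.1  ] [59 64 82] 1.2802144
370 219 [ 0.531 -0.321  0.105] [72 76 92] 1.2754256
387 217 [ 0.54  -0.382  0.092] [60 65 81] 1.2892323
212 211 [0.541 0.202 0.117] [57 63 82] 1.2619052
300 160 [ 0.74  -0.088  0.002] [ 78 143 207] 1.3887548
```

```bash
python3 - <<'E'
from h import *
im,d,c=load('top0'); P=cloud(c,d)
hsv=cv2.cvtColor(im,cv2.COLOR_BGR2HSV)
def rep(name,m):
    if m.sum()<5: print(name,'few'); return
    pts=P[m]
    print(name,m.sum(),'mean',pts.mean(0).round(4),'z95',np.percentile(pts[:,2],95).round(4),'rect',np.round(sum([list(np.atleast_1d(x)) for x in cv2.minAreaRect(pts[:,:2].astype(np.float32))],[]),4))
v,u=np.mgrid[:420,:560]
for n,(a,b,e,f) in {'kL':(343,360,200,240),'kM':(361,379,200,240),'kR':(380,396,200,240),'handle':(200,221,200,220)}.items():
    rep(n,(u>=a)&(u<=b)&(v>=e)&(v<=f)&(P[...,2]>0.07))
rep('plate',(P[...,2]>.022)&(P[...,2]<.042)&(u>225)&(u<315)&(v>175)&(v<235)&(hsv[...,1]<60)&(hsv[...,2]>120))
rep('block',(P[...,2]>.04)&(P[...,2]<.06)&(u>330)&(u<400)&(v>200)&(v<240))
rep('boss',(P[...,2]>.097)&(u>246)&(u<270)&(v>195)&(v<215))
cam=eyes.get_calibration('wrist');s=sense();Rt=R.from_quat(s['eef_rot'])
print('cam in tool',Rt.inv().apply(np.array(cam['eye'])-s['tool_pos']),(Rt.inv()*R.from_quat(cam['rotation'])).as_matrix().round(3))
print(Rt.as_matrix().round(3))
E
```

```text
kL 102 mean [ 0.5245 -0.2516  0.1457] z95 0.1013 rect [ 0.5206 -0.1411  0.0671  0.2618  2.6194]
kM 146 mean [ 0.5329 -0.319   0.1124] z95 0.1096 rect [ 0.489  -0.1785  0.0829  0.3232 17.1114]
kR 77 mean [ 0.5377 -0.3692  0.1222] z95 0.0949 rect [ 0.5247 -0.199   0.0554  0.3803  4.8318]
handle 111 mean [0.5437 0.1972 0.138 ] z95 0.122 rect [5.34800e-01 1.06400e-01 2.53500e-01 5.66000e-02 7.81394e+01]
plate 2023 mean [0.5743 0.0062 0.032 ] z95 0.0367 rect [0.5761 0.0151 0.1498 0.2852 5.003 ]
block 705 mean [ 0.5326 -0.318   0.0494] z95 0.0538 rect [ 0.5332 -0.3224  0.0661  0.181   6.4295]
boss 47 mean [0.5699 0.0559 0.1316] z95 0.1104 rect [5.35300e-01 2.18000e-02 1.24900e-01 2.61000e-02 4.36537e+01]
cam in tool [ 0.07403719  0.00144289 -0.20986967] [[ 0.    -0.965 -0.262]
 [ 1.     0.     0.001]
 [-0.001 -0.262  0.965]]
[[ 0.96   0.281 -0.   ]
 [ 0.281 -0.96   0.001]
 [ 0.    -0.001 -1.   ]]
```

Candidates (800×600 top view): bars at (529,313) the longest black one → key8; (502,315) key6; (553,311) key5; pink (600,308) and white (540,370) decoys. I'll check it with a wrist close-up.

Call:
jog_arm(deltas=[390,-177,-95,0,0,10,1,390,-177,-95,0,0,10,1,390,-177,-95,0,0,10,1,390,-177,-95,0,0,10,1,390,-177,-95,0,0,10,1,390,-177,-95,0,0,10,1,390,-177,-95,0,0,10,1,390,-177,-95,0,0,10,1,390,-177,-95,0,0,10,1,390,-177,-95,0,0,10,1])

```text
t: 1.15
tool_pos: [0.5036, -0.3173, 0.2711]
eef_rot: [0.998, 0.057, 0.001, 0.0]
force: [-0.2, -0.1, -0.0]
opening: 0.999
```

```bash
python3 - <<'E'
from h import *
im,d,c=cap('wrist','key_w1'); print(c['eye'],sense()['tool_pos'],np.abs(sense()['qvel']).max())
print(R.from_quat(sense()['eef_rot']).as_matrix().round(3).tolist())
E
```

```text
[ 0.57716695 -0.31017483  0.48107101] [ 0.5017552  -0.31882812  0.27035017] 0.05519977997497144
[[0.994, 0.113, 0.001], [0.113, -0.994, -0.0], [0.001, 0.0, -1.0]]
```

View pics/key_w1.png

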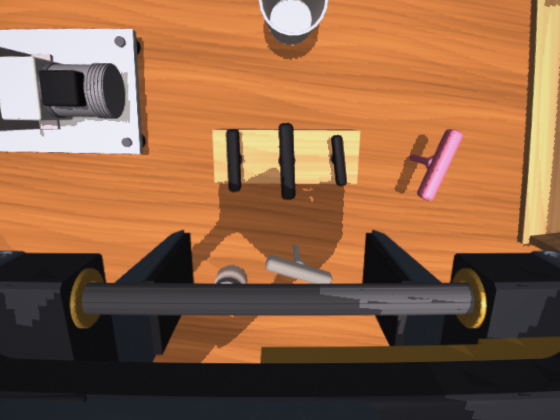

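Shows the block with three black bars at (234,160), (287,161) – clearly the longest, key8 – and (339,160); pink decoy at (441,165), white one at (298,268). On to the stand.

Call:
jog_arm(deltas=[105,-410,0,0,0,-85,1,105,-410,0,0,0,-85,1,105,-410,0,0,0,-85,1,105,-410,0,0,0,-85,1,105,-410,0,0,0,-85,1,105,-410,0,0,0,-85,1,105,-410,0,0,0,-85,1,105,-410,0,0,0,-85,1,105,-410,0,0,0,-85,1,105,-410,0,0,0,-85,1])

```text
t: 2.2
tool_pos: [0.5592, 0.1007, 0.2695]
eef_rot: [0.696, 0.718, -0.0, -0.0]
force: [0.4, -0.4, -0.3]
opening: 1.0
```

Call:
jog_arm(deltas=[0,0,0,0,0,0,1,0,0,0,0,0,0,1,0,0,0,0,0,0,1])

```text
t: 2.5
tool_pos: [0.5593, 0.0976, 0.27]
eef_rot: [0.701, 0.714, -0.0, -0.0]
force: [0.0, -0.2, 0.7]
opening: 1.002
```

```bash
python3 - <<'E'
from h import *
im,d,c=cap('wrist','st_w1'); print(c['eye'],sense()['tool_pos'],np.abs(sense()['qvel']).max(),d[150:300:50,100:500:100])
print(R.from_quat(sense()['eef_rot']).as_matrix().round(3).tolist(),sense()['joints'].round(3))
E
```

```text
[0.55868606 0.17011024 0.47986762] [0.55937041 0.09774684 0.27008091] 0.011473514397772888 [[0.47377184 0.47455427 0.3782695  0.47356504]
 [0.4938538  0.4927838  0.45982575 0.49289408]
 [0.51382494 0.51198375 0.41875407 0.15110824]]
[[-0.019, 1.0, -0.0], [1.0, 0.019, -0.0], [-0.0, -0.0, -1.0]] [ 0.068  0.334  1.346 -0.     1.462  0.049]
```

View pics/st_w1.png

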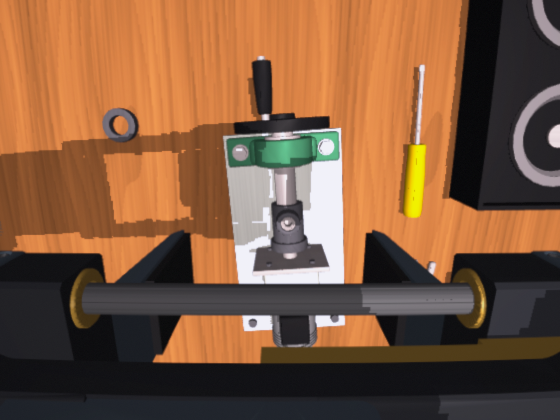

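```bash
python3 - <<'E'
from h import *
im,d,c=load('st_w1'); P=cloud(c,d); v,u=np.mgrid[:420,:560]
hsv=cv2.cvtColor(im,cv2.COLOR_BGR2HSV)
# plate edges via depth: z 0.032
m=(P[...,2]>.024)&(P[...,2]<.04)&(u>215)&(u<350)&(v>120)&(v<335)&(d>0)
print('plate',cv2.minAreaRect(P[m][:,:2].astype(np.float32)))
# left/right edges rows: fit lines
for rows in [(175,235)]:
    L=[];Rr=[]
    for r in range(*rows):
        cols=np.where(m[r])[0]; L.append(onz(c,cols.min()-.5,r,.032)); Rr.append(onz(c,cols.max()+.5,r,.032))
    for e in (L,Rr):
        e=np.array(e); p=np.polyfit(e[:,1],e[:,0],1); print('edge slope dx/dy',p[0],'mean',e.mean(0))
m=(P[...,2]>.099)&(P[...,2]<.112)&(u>265)&(u<310)&(v>195)&(v<245); print('boss',m.sum(),P[m].mean(0),cv2.minEnclosingCircle(P[m][:,:2].astype(np.float32)*1000))
dark=(hsv[...,2]<75)&(d>0)&(P[...,2]>.06)&(P[...,2]<.2)
m=dark&(v>62)&(v<112)&(u>245)&(u<282)
pts=P[m];print('handle',m.sum(),pts.mean(0),pts.min(0),pts.max(0))
for r in range(64,112,6):
    cc=np.where(m[r])[0]; print(r,cc.min(),cc.max(),P[r,cc][:,2].max().round(4),P[r,(cc.min()+cc.max())//2].round(4))
x=cv2.resize(im[40:270,190:370],None,fx=4.2,fy=4.2,interpolation=cv2.INTER_CUBIC)[:,:800]; cv2.imwrite('pics/st_crop.png',cv2.resize(x,(470,600)))
E
```

```text
plate ((0.5760559439659119, 0.010602176189422607), (0.15058821439743042, 0.28554561734199524), 4.903565883636475)
edge slope dx/dy -0.08634360479849133 mean [0.49678888 0.05600579 0.032     ]
edge slope dx/dy -0.08866315721321467 mean [0.64712754 0.05877598 0.032     ]
boss 420 [0.57215044 0.05372201 0.1040744 ] ((572.2706298828125, 53.08125305175781), 13.893913269042969)
handle 830 [0.5432162  0.20014337 0.11643161] [0.53239667 0.17605448 0.11056112] [0.55184389 0.22251269 0.12120093]
64 253 270 0.1189 [0.5416 0.2206 0.1187]
70 253 270 0.1212 [0.5416 0.2151 0.1179]
76 253 270 0.1205 [0.5417 0.2094 0.1194]
82 255 271 0.1204 [0.5437 0.2039 0.1182]
88 254 271 0.1194 [0.5428 0.1981 0.1194]
94 255 271 0.1187 [0.5437 0.1926 0.1171]
100 256 271 0.118 [0.5437 0.1868 0.1165]
106 257 271 0.1183 [0.5448 0.181  0.1157]
```

View pics/st_crop.png

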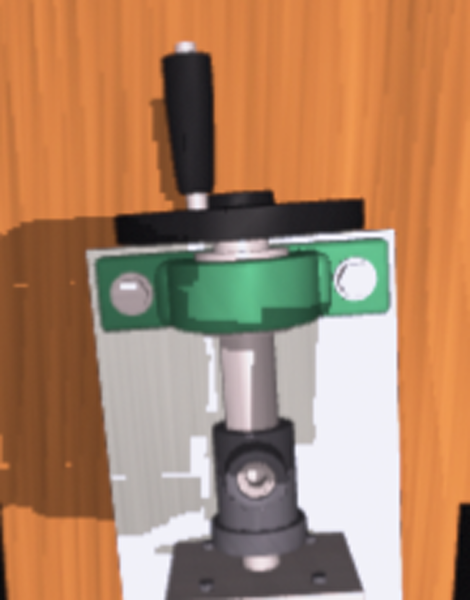

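Crop: handle grip at (188,120), its lean to the left (robot side), flat's lit strip on the shaft's left (238,385), boss with hex socket at (255,478). Handle at −0.38 rad → flat −0.73 rad.

Call:
jog_arm(deltas=[104,-14,60,0,0,-3.9,1,104,-14,80,0,0,-3.9,1,104,-14,100,0,0,-3.9,1,104,-14,110,0,0,-3.9,1,104,-14,110,0,0,-3.9,1,104,-14,110,0,0,-3.9,1,104,-14,110,0,0,-3.9,1])

```text
t: 3.25
tool_pos: [0.5443, 0.2016, 0.1618]
eef_rot: [0.675, 0.738, 0.001, 0.001]
force: [0.5, -0.7, -0.4]
opening: 0.999
```

```bash
python3 - <<'E'
from h import *
s=sense();print(s['tool_pos'],R.from_quat(s['eef_rot']).as_matrix().round(4).tolist())
E
```

```text
[0.54432955 0.20158651 0.16178238] [[-0.0892, 0.996, 0.0026], [0.996, 0.0892, 0.0006], [0.0003, 0.0026, -1.0]]
```

Good. Descend 71 mm, then close.

Call:
jog_arm(deltas=[0,-1,25,0,0,0,1,0,-1,50,0,0,0,1,0,-1,70,0,0,0,1,0,-1,71,0,0,0,1,0,-1,71,0,0,0,-1,0,-1,71,0,0,0,-1,0,-1,71,0,0,0,-1,0,-1,71,0,0,0,-1,0,-1,71,0,0,0,-1,0,-1,71,0,0,0,-1])

```text
t: 4.25
tool_pos: [0.5421, 0.2023, 0.0893]
eef_rot: [0.674, 0.739, 0.0, 0.0]
force: [0.2, -0.6, -0.1]
opening: 0.506
```

Call:
jog_arm(deltas=[0,0,0,0,0,0,-1,0,0,0,0,0,0,-1,0,0,0,0,0,0,-1])

```text
t: 4.55
tool_pos: [0.542, 0.2022, 0.0891]
eef_rot: [0.674, 0.739, -0.0, -0.0]
force: [-0.5, -0.8, 0.3]
opening: 0.241
```

Call:
jog_arm(deltas=[0,0,0,0,0,0,-1,0,0,0,0,0,0,-1,0,0,0,0,0,0,-1,0,0,0,0,0,0,-1])

```text
t: 4.95
tool_pos: [0.542, 0.2022, 0.0891]
eef_rot: [0.674, 0.739, -0.0, -0.0]
force: [-0.0, 0.9, 0.4]
opening: 0.007
```

The fingers shut on nothing; look.

```bash
python3 - <<'E'
from h import *
im,d,c=cap('wrist','miss'); s=sense(); print(s['force'],s['torque'],s['opening'])
im2,_,_=cap('side','miss_s')
a=im[0:300,130:430]; b=cv2.resize(im2[120:220,210:310],(400,400),interpolation=cv2.INTER_CUBIC)
o=np.zeros((400,800,3),np.uint8); o[:,:400]=cv2.resize(a,(400,400)); o[:,400:]=b
cv2.imwrite('pics/miss_v.png',o)
E
```

```text
[ 0.61766811 -0.2332904  -1.08868279] [-0.04960484 -0.09215257 -0.02515381] 0.009155442014922134
```

View pics/miss_v.png

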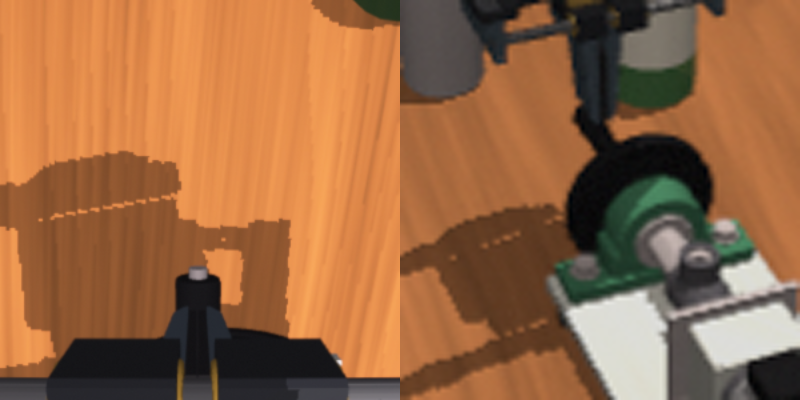

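```bash
python3 - <<'E'
from h import *
im,d,c=load('miss'); P=cloud(c,d)
for v in range(196,262,5): print(v,[ (tuple(P[v,u].round(3)),int(im[v,u].max())) for u in (268,278,288)])
im,d,c=cap('top','miss_t'); P=cloud(c,d)
E
```

```text
196 [((np.float64(0.534), np.float64(0.207), np.float64(0.001)), 147), ((np.float64(0.543), np.float64(0.207), np.float64(0.0)), 150), ((np.float64(0.551), np.float64(0.208), np.float64(0.0)), 230)]
201 [((np.float64(0.534), np.float64(0.202), np.float64(0.001)), 147), ((np.float64(0.54), np.float64(0.229), np.float64(0.109)), 92), ((np.float64(0.552), np.float64(0.204), np.float64(0.0)), 229)]
206 [((np.float64(0.535), np.float64(0.225), np.float64(0.106)), 35), ((np.float64(0.541), np.float64(0.227), np.float64(0.114)), 165), ((np.float64(0.546), np.float64(0.226), np.float64(0.106)), 55)]
211 [((np.float64(0.535), np.float64(0.224), np.float64(0.115)), 20), ((np.float64(0.541), np.float64(0.225), np.float64(0.116)), 17), ((np.float64(0.546), np.float64(0.225), np.float64(0.114)), 18)]
216 [((np.float64(0.536), np.float64(0.222), np.float64(0.117)), 24), ((np.float64(0.541), np.float64(0.223), np.float64(0.118)), 26), ((np.float64(0.546), np.float64(0.223), np.float64(0.117)), 23)]
221 [((np.float64(0.536), np.float64(0.219), np.float64(0.118)), 23), ((np.float64(0.541), np.float64
[... 994 characters left out ...]
at64(0.206), np.float64(0.119)), 25), ((np.float64(0.546), np.float64(0.219), np.float64(0.153)), 51)]
251 [((np.float64(0.537), np.float64(0.218), np.float64(0.159)), 51), ((np.float64(0.543), np.float64(0.202), np.float64(0.118)), 24), ((np.float64(0.546), np.float64(0.218), np.float64(0.157)), 51)]
256 [((np.float64(0.537), np.float64(0.218), np.float64(0.163)), 51), ((np.float64(0.543), np.float64(0.2), np.float64(0.119)), 24), ((np.float64(0.546), np.float64(0.218), np.float64(0.163)), 51)]
261 [((np.float64(0.537), np.float64(0.218), np.float64(0.169)), 51), ((np.float64(0.543), np.float64(0.196), np.float64(0.117)), 24), ((np.float64(0.545), np.float64(0.218), np.float64(0.168)), 51)]
```

```bash
python3 - <<'E'
from h import *
im,d,c=load('miss'); P=cloud(c,d)
for v in (231,241,251):
    for u in range(262,298,2): print((u,*(P[v,u]*1000).round(0).astype(int)),end=' ')
    print()
print(sense()['opening'],sense()['t'])
E
```

```text
(262, np.int64(533), np.int64(212), np.int64(113)) (264, np.int64(534), np.int64(212), np.int64(115)) (266, np.int64(535), np.int64(218), np.int64(131)) (268, np.int64(536), np.int64(217), np.int64(129)) (270, np.int64(537), np.int64(218), np.int64(130)) (272, np.int64(538), np.int64(214), np.int64(118)) (274, np.int64(540), np.int64(215), np.int64(120)) (276, np.int64(541), np.int64(214), np.int64(118)) (278, np.int64(542), np.int64(214), np.int64(119)) (280, np.int64(543), np.int64(215), np.int64(119)) (282, np.int64(544), np.int64(215), np.int64(119)) (284, np.int64(545), np.int64(215), np.int64(119)) (286, np.int64(545), np.int64(218), np.int64(130)) (288, np.int64(547), np.int64(218), np.int64(129)) (290, np.int64(549), np.int64(214), np.int64(115)) (292, np.int64(550), np.int64(214), np.int64(114)) (294, np.int64(551), np.int64(213), np.int64(114)) (296, np.int64(562), np.int64(176), np.int64(0)) 
(262, np.int64(534), np.int64(218), np.int64(145)) (264, np.int64(535), np.int64(218), np.int64(145)) (266, np.int64(536), np.int64(218), np.int64(145)) (268, np.int64(537), np.int64(
[... 980 characters left out ...]
nt64(155)) (272, np.int64(539), np.int64(217), np.int64(155)) (274, np.int64(540), np.int64(217), np.int64(154)) (276, np.int64(541), np.int64(217), np.int64(154)) (278, np.int64(543), np.int64(202), np.int64(118)) (280, np.int64(542), np.int64(217), np.int64(154)) (282, np.int64(543), np.int64(217), np.int64(155)) (284, np.int64(544), np.int64(217), np.int64(153)) (286, np.int64(545), np.int64(219), np.int64(158)) (288, np.int64(546), np.int64(218), np.int64(157)) (290, np.int64(547), np.int64(219), np.int64(158)) (292, np.int64(548), np.int64(218), np.int64(157)) (294, np.int64(548), np.int64(219), np.int64(157)) (296, np.int64(549), np.int64(219), np.int64(158)) 
0.0054025913672664586 5.1
```

```bash
python3 - <<'E'
from h import *
im,d,c=load('miss_s'); P=cloud(c,d)
for P3 in ([.542,.202,.089],[.542,.202,.119],[.542,.202,.15]): print(P3,proj(c,P3))
u0,v0=proj(c,[.542,.202,.11]).astype(int)
for v in range(v0-28,v0+14,3):
    print(v,[(u,*(P[v,u]*1000).round(0).astype(int).tolist(),im[v,u].tolist()) for u in range(u0-8,u0+10,4)])
E
```

```text
[0.542, 0.202, 0.089] [259.5132065  157.47734974]
[0.542, 0.202, 0.119] [259.27686114 148.79528461]
[0.542, 0.202, 0.15] [259.02754742 139.57444333]
123 [(251, 518, 189, 216, [20, 27, 32]), (255, 523, 167, 228, [27, 25, 26]), (259, 533, 163, 228, [25, 23, 24]), (263, 546, 171, 222, [44, 63, 76]), (267, 556, 168, 221, [18, 16, 15])]
126 [(251, 512, 167, 221, [54, 55, 57]), (255, 522, 163, 222, [20, 19, 18]), (259, 532, 159, 222, [21, 19, 21]), (263, 547, 176, 209, [27, 42, 50]), (267, 555, 164, 215, [19, 19, 18])]
129 [(251, 589, 486, 1, [54, 87, 138]), (255, 522, 162, 213, [19, 17, 16]), (259, 532, 160, 212, [23, 24, 20]), (263, 549, 184, 195, [46, 41, 35]), (267, 614, 375, 65, [105, 116, 124])]
132 [(251, 586, 475, -3, [56, 96, 151]), (255, 528, 190, 185, [40, 37, 33]), (259, 538, 184, 187, [35, 32, 30]), (263, 549, 183, 186, [44, 40, 36]), (267, 249, -925, 932, [105, 115, 123])]
135 [(251, 581, 455, -2, [62, 105, 169]), (255, 530, 198, 170, [38, 35, 30]), (259, 538, 185, 177, [37, 33, 29]), (263, 549, 186, 174, [47, 42, 37]), (267, 614, 376, 41, [105, 116, 123])]
138 [(251, 576, 43
[... 946 characters left out ...]
), (255, 567, 354, -4, [33, 55, 87]), (259, 537, 186, 116, [14, 13, 14]), (263, 593, 351, -7, [47, 79, 128]), (267, 605, 346, -7, [63, 107, 175])]
156 [(251, 550, 340, -3, [62, 106, 171]), (255, 561, 331, 1, [62, 106, 171]), (259, 536, 183, 109, [10, 12, 11]), (263, 542, 164, 120, [15, 15, 14]), (267, 552, 159, 121, [17, 16, 16])]
159 [(251, 546, 323, -1, [61, 105, 170]), (255, 557, 317, 1, [62, 106, 172]), (259, 531, 166, 111, [14, 15, 13]), (263, 541, 159, 114, [16, 16, 15]), (267, 552, 157, 113, [7, 7, 6])]
162 [(251, 543, 313, -6, [61, 106, 170]), (255, 555, 309, -5, [38, 62, 99]), (259, 529, 159, 107, [12, 10, 13]), (263, 541, 160, 103, [12, 12, 12]), (267, 552, 158, 102, [11, 11, 11])]
```

Both cameras show the shut fingers ending at z≈0.12, right above the handle, although the state says 0.089. Open, and measure the real fingertips.

Call:
jog_arm(deltas=[0,0,-20,0,0,0,0,0,0,-20,0,0,0,0,0,0,-20,0,0,0,0,0,0,-20,0,0,0,0,0,0,-20,0,0,0,0,0,0,-20,0,0,0,0,0,0,-20,0,0,0,0])

```text
t: 5.8
tool_pos: [0.5419, 0.2022, 0.1089]
eef_rot: [0.674, 0.739, -0.0, -0.0]
force: [-0.4, -0.0, 0.3]
opening: 0.493
```

```bash
python3 - <<'E'
from h import *
im,d,c=cap('side','open_s'); P=cloud(c,d); s=sense(); print(s['tool_pos'],s['opening'])
v,u=np.mgrid[:420,:560]
T=R.from_quat(s['eef_rot']).inv().apply((P-s['tool_pos']).reshape(-1,3)).reshape(P.shape)*1000
m=(d>0)&(np.abs(T[...,0])<22)&(np.abs(T[...,1])<60)&(T[...,2]<30)&(T[...,2]>-90)
for lo in range(-60,30,6):
    k=m&(T[...,2]>=lo)&(T[...,2]<lo+6); q=T[k]
    print(lo,k.sum(), np.round(np.histogram(q[:,1],bins=range(-60,61,10))[0]) if k.sum() else '')
a=im[100:190,200:320]; cv2.imwrite('pics/open_v.png',cv2.resize(a,(800,600),interpolation=cv2.INTER_CUBIC))
E
```

```text
[0.54193571 0.20221365 0.10894299] 0.5039697583039193
-60 25 [ 0  0 12  4  0  0  0  0  9  0  0  0]
-54 28 [ 0  0  9  3  0  0  0  0 16  0  0  0]
-48 17 [ 0  0  5  2  0  0  0  0 10  0  0  0]
-42 18 [ 0  0  2  4  0  0  0  0 12  0  0  0]
-36 2 [0 0 0 1 0 0 0 0 1 0 0 0]
-30 0 
-24 0 
-18 0 
-12 14 [0 0 0 0 0 9 5 0 0 0 0 0]
-6 47 [ 0  0  0  0  4 30 13  0  0  0  0  0]
0 11 [0 0 0 0 7 3 1 0 0 0 0 0]
6 0 
12 0 
18 0 
24 0
```

View pics/open_v.png

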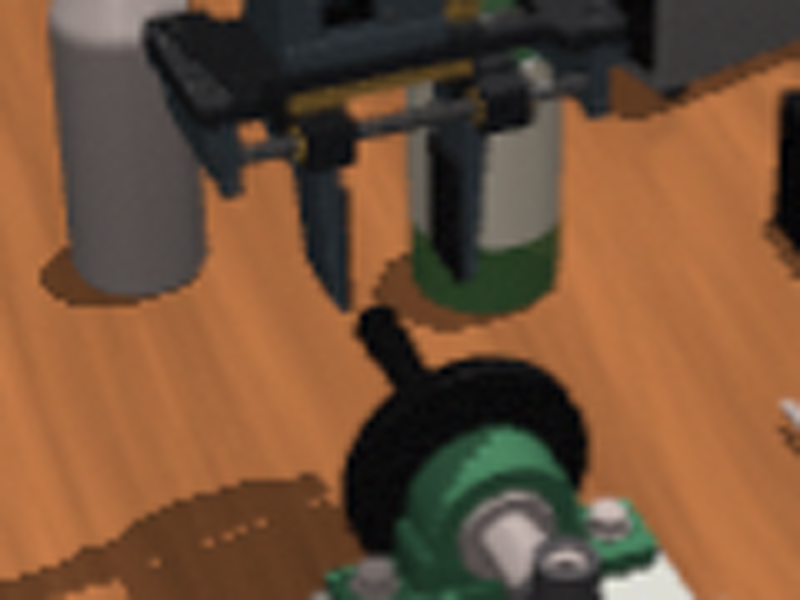

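Shows the half-open fingers ending level with the top of the handle (tips at (345,305)): the real tips are ≈34 mm short of the reported TCP. I'll allow for that: down 52 mm.

Call:
jog_arm(deltas=[0,0,25,0,0,0,0,0,0,45,0,0,0,0,0,0,52,0,0,0,0,0,0,52,0,0,0,-1,0,0,52,0,0,0,-1,0,0,52,0,0,0,-1,0,0,52,0,0,0,-1,0,0,52,0,0,0,-1,0,0,52,0,0,0,-1,0,0,52,0,0,0,-1])

```text
t: 6.85
tool_pos: [0.5424, 0.2024, 0.0579]
eef_rot: [0.674, 0.739, 0.0, 0.0]
force: [-1.6, 0.7, 8.1]
opening: 0.199
```

```bash
python3 - <<'E'
from h import *
im,d,c=load('key_w1'); P=cloud(c,d); hsv=cv2.cvtColor(im,cv2.COLOR_BGR2HSV); v,u=np.mgrid[:420,:560]
for n,(a,b) in {'L':(222,246),'M':(272,302),'R':(326,352)}.items():
    m=((hsv[...,2]<60)&(u>a)&(u<b)&(v>115)&(v<205)).astype(np.uint8)
    k,l,st,ce=cv2.connectedComponentsWithStats(m); i=1+st[1:,4].argmax(); m=l==i
    q=P[m]; zt=np.median(q[:,2]); print(n,m.sum(),'z',zt.round(4),np.percentile(q[:,2],[5,95]).round(4))
    r=cv2.minAreaRect(q[:,:2].astype(np.float32)); print(r)
    e=np.argwhere(m)[:,::-1].astype(np.float32); rr=cv2.minAreaRect(e); print('px',rr, onz(c,*rr[0],.107).round(4))
m=(P[...,2]>.042)&(P[...,2]<.056)&(u>200)&(u<375)&(v>115)&(v<200); print('block',cv2.minAreaRect(P[m][:,:2].astype(np.float32)))
E
```

```text
L 728 z 0.0979 [0.0922 0.0994]
((0.5415148138999939, -0.2731393873691559), (0.04080161079764366, 0.09437189996242523), 67.29098510742188)
px ((234.42474365234375, 160.34434509277344), (61.209529876708984, 13.440667152404785), 87.39744567871094) [ 0.5284 -0.2692  0.107 ]
M 992 z 0.1069 [0.1049 0.1083]
((0.5357506275177002, -0.32524383068084717), (0.08649110794067383, 0.016995104029774666), 8.876816749572754)
px ((286.5, 160.5), (75.0, 15.0), 90.0) [ 0.5346 -0.325   0.107 ]
R 490 z 0.0908 [0.0865 0.0924]
((0.5576392412185669, -0.3626847267150879), (0.1054266095161438, 0.03794337809085846), 49.80652618408203)
px ((337.3019714355469, 160.51979064941406), (49.45335006713867, 12.238957405090332), 84.2894058227539) [ 0.5409 -0.3795  0.107 ]
block ((0.5322611331939697, -0.32566770911216736), (0.0659537985920906, 0.18089386820793152), 6.606335163116455)
```

Call:
jog_arm(deltas=[0,4.1,-1.5,0,0,0,-1,0,8.3,-2.5,0,0,0,-1,0,12.5,-3.2,0,0,0,-1,0,16.8,-3.4,0,0,0,-1,0,21.1,-3.2,0,0,0,-1,0,25.3,-2.5,0,0,0,-1,0,29.5,-1.5,0,0,0,-1,0,31.5,-0.8,0,0,0,-1,0,31.5,-0.8,0,0,0,-1,0,31.5,-0.8,0,0,0,-1])

```text
t: 7.85
tool_pos: [0.5743, 0.2051, 0.0584]
eef_rot: [0.674, 0.739, 0.001, 0.001]
force: [4.1, -1.0, 4.4]
opening: 0.2
```

Release (part-open first) and back off, then view the stand from above.

Call:
jog_arm(deltas=[0,0,0,0,0,0,0,0,0,0,0,0,0,0,0,0,0,0,0,0,0,0,0,0,0,0,0,0,0,0,-40,0,0,0,0,0,0,-80,0,0,0,0,0,0,-125,0,0,0,0,-60,0,-170,0,0,0,0,-105,0,-170,0,0,0,0,-105,0,-170,0,0,0,0])

```text
t: 8.85
tool_pos: [0.5837, 0.0973, 0.2298]
eef_rot: [0.675, 0.738, 0.001, 0.001]
force: [0.1, 0.3, -1.0]
opening: 0.501
```

Call:
jog_arm(deltas=[0,0,0,0,0,0,0,0,0,0,0,0,0,0,0,0,0,0,0,0,0])

```text
t: 9.15
tool_pos: [0.5825, 0.1016, 0.2273]
eef_rot: [0.674, 0.739, -0.0, -0.001]
force: [-0.8, 0.4, -0.5]
opening: 0.5
```

```bash
cat > hm.py <<'E'
from h import *
def handle(tag):
    im,d,c=load(tag); P=cloud(c,d); hsv=cv2.cvtColor(im,cv2.COLOR_BGR2HSV)
    O=np.array([.5723,.0535,.069]); ex=np.array([.9962,.0872,0]); ey=np.array([-.0872,.9962,0])
    Q=P-O; S=np.stack([Q@ex,Q@ey,Q[...,2]],-1)*1000
    m=(hsv[...,2]<80)&(d>0)&(S[...,1]>130)&(S[...,1]<172)&(np.abs(S[...,0])<45)&(S[...,2]>20)&(S[...,2]<70)
    xs=[];zs=[]
    for b in range(130,170,4):
        q=S[m&(S[...,1]>=b)&(S[...,1]<b+4)]
        if len(q)>5: xs.append((np.percentile(q[:,0],2)+np.percentile(q[:,0],98))/2); zs.append(np.percentile(q[:,2],90))
    x=np.median(xs); z=np.median(zs)-9.5; print(tag,'handle stand x',x.round(2),'z',z.round(2),'angle',np.arctan2(x,z).round(3),'flat',(np.arctan2(x,z)-.35).round(3),np.hypot(x,z).round(1),np.round(xs,1))
    return S,P,im,d,c
E
python3 - <<'E'
from hm import *
handle('st_w1'); im,d,c=cap('wrist','st_w2'); S,P,im,d,c=handle('st_w2'); print(sense()['tool_pos'])
v,u=np.mgrid[:420,:560]
m=(d>0)&(abs(S[...,2]-36)<5)&(np.hypot(S[...,0],S[...,1])<22); q=S[m]; print('boss',q.mean(0),cv2.minEnclosingCircle(q[:,:2].astype(np.float32)))
b=proj(c,[.5723,.0535,.105]);print(b)
# shaft cross-section between coupling and block
m=(d>0)&(S[...,1]>32)&(S[...,1]<55)&(abs(S[...,0])<14)&(S[...,2]>0)
q=S[m]; 
for x in range(-13,13,2):
    k=(q[:,0]>=x)&(q[:,0]<x+2); print(x+1,k.sum(),np.median(q[k,2]).round(2) if k.any() else '',np.sqrt(max(0,12.5**2-(x+1)**2)).round(2))
u0,v0=b.astype(int); a=im[max(0,v0-100):v0+40,u0-70:u0+70]; cv2.imwrite('pics/st2_v.png',cv2.resize(a,(600,600),interpolation=cv2.INTER_CUBIC))
E
```

```text
st_w1 handle stand x -16.38 z 40.02 angle -0.389 flat -0.739 43.2 [-16.7 -16.4 -16.6 -16.3 -16.5 -16.2 -16.4 -16.5 -16.2 -15.8]
st_w2 handle stand x 15.66 z 40.93 angle 0.365 flat 0.015 43.8 [15.7 15.7 15.7 15.6 15.6 16.  15.5 15.5 15.9 15.9]
[0.58249701 0.10170249 0.22730394]
boss [ 0.12441161  0.14929516 35.27672494] ((-0.05547197908163071, -0.2093813717365265), 13.763272285461426)
[262.79494875 238.78181648]
-12 289 264.61 3.5
-10 401 254.19 7.5
-8 581 232.65 9.6
-6 41 10.98 10.97
-4 42 11.79 11.84
-2 42 12.36 12.34
0 41 12.17 12.5
2 42 12.45 12.34
4 43 12.17 11.84
6 43 10.77 10.97
8 42 9.62 9.6
10 40 7.28 7.5
12 23 4.16 3.5
```

View pics/st2_v.png

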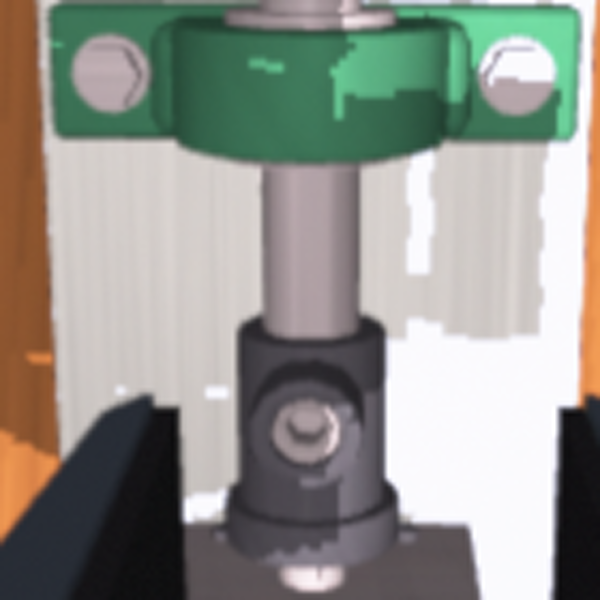

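Flat now at ≈+0.015 rad by the handle, flat strip looks central on the shaft (310,250); socket at (305,428). Next a close vertical look at the socket for its corner angle.

Call:
jog_arm(deltas=[-47,-89,0,0,0,84,0,-47,-89,0,0,0,84,0,-47,-89,0,0,0,84,0,-47,-89,0,0,0,84,0,-47,-89,0,0,0,84,0,-47,-89,0,0,0,84,0,-47,-89,0,0,0,84,0,-47,-89,0,0,0,84,0,-47,-89,0,0,0,84,0,-47,-89,0,0,0,84,0])

```text
t: 10.2
tool_pos: [0.4984, 0.0466, 0.2275]
eef_rot: [0.995, 0.095, -0.0, -0.0]
force: [-0.7, -0.2, -1.3]
opening: 0.498
```

Call:
jog_arm(deltas=[0,0,50,0,0,6.3,0,0,0,100,0,0,6.3,0,0,0,140,0,0,6.3,0,0,0,165,0,0,6.3,0,0,0,172,0,0,6.3,0,0,0,172,0,0,6.3,0,0,0,172,0,0,6.3,0,0,0,172,0,0,6.3,0])

```text
t: 11.0
tool_pos: [0.4996, 0.0458, 0.0573]
eef_rot: [0.999, 0.043, 0.001, 0.0]
force: [-0.4, 0.3, 0.3]
opening: 0.5
```

```bash
python3 - <<'E'
from hm import *
im,d,c=cap('wrist','hex1'); s=sense(); print(s['tool_pos'],s['joints'].round(3))
b=proj(c,[.5723,.0535,.102]);print(b)
u0,v0=b.astype(int); a=im[v0-35:v0+35,u0-35:u0+35]; cv2.imwrite('pics/hex1_v.png',cv2.resize(a,(560,560),interpolation=cv2.INTER_CUBIC))
print(c['eye'])
E
```

```text
[0.49951662 0.04573802 0.05717456] [-0.028  0.483  1.782  0.     0.874  1.457]
[271.43829964 120.26127202]
[0.57328925 0.05081932 0.26730974]
```

View pics/hex1_v.png

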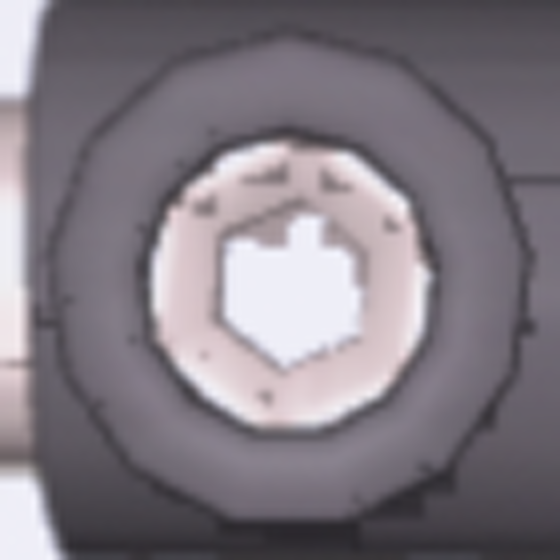

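Close view is clear: hexagon centre (292,287) in the crop, corners at (302,203) and (288,370) → tilt ≈4.8° clockwise from tool x, so a socket corner lies at world yaw ≈0°. Now to the key, camera vertically above it.

Call:
jog_arm(deltas=[0,0,-50,0,0,0,0,-10,40,-100,0,0,-3,0,-20,90,-120,0,0,-3,0,-30,140,-120,0,0,-3,0,-40,190,-120,0,0,-3,0,-50,240,-120,0,0,-3,0,-60,290,-110,0,0,-3,0,-70,340,-80,0,0,-3,0,-71,376,-50,0,0,-3,0,-71,376,-43,0,0,-3,0])

```text
t: 12.05
tool_pos: [0.4598, -0.3386, 0.0986]
eef_rot: [0.998, 0.068, 0.001, 0.001]
force: [0.4, 0.5, 0.2]
opening: 0.502
```

Call:
jog_arm(deltas=[0,0,0,0,0,0,-0.2,0,0,0,0,0,0,-0.2,0,0,0,0,0,0,-0.2])

```text
t: 12.35
tool_pos: [0.4606, -0.3346, 0.1002]
eef_rot: [0.998, 0.069, 0.001, 0.0]
force: [-0.4, 0.7, 0.0]
opening: 0.401
```

```bash
cat > km.py <<'E'
from h import *
def key(tag):
    im,d,c=load(tag); P=cloud(c,d); hsv=cv2.cvtColor(im,cv2.COLOR_BGR2HSV)
    m=((hsv[...,2]<75)&(d>0)&(P[...,2]>.095)&(P[...,2]<.12)&(np.hypot(P[...,0]-.535,P[...,1]+.325)<.055)).astype(np.uint8)
    k,l,st,ce=cv2.connectedComponentsWithStats(m); m=l==1+st[1:,4].argmax(); q=P[m]
    A=np.c_[q[:,:2]-q[:,:2].mean(0),np.ones(len(q))]; pl,_,_,_=np.linalg.lstsq(A,q[:,2],rcond=None)
    r=cv2.minAreaRect(q[:,:2].astype(np.float32)); rr=cv2.minAreaRect(np.argwhere(m)[:,::-1].astype(np.float32))
    print(tag,'n',m.sum(),'top z',pl[2].round(4),'slopes',pl[:2].round(4),'rect',np.round(r[0],4),np.round(r[1],4),round(r[2],2),'px',rr,'onz .107',onz(c,*rr[0],.107).round(4))
    _,_,vt=np.linalg.svd(q[:,:2]-q[:,:2].mean(0),full_matrices=False); print('pca yaw',np.degrees(np.arctan2(vt[0,1],vt[0,0])))
    return P,im,d,c
E
python3 - <<'E'
from km import *
im,d,c=cap('wrist','key_w2'); s=sense();print(s['tool_pos'],np.abs(s['qvel']).max(),s['opening'])
key('key_w1'); P,im,d,c=key('key_w2')
m=(P[...,2]>.044)&(P[...,2]<.056)&(abs(P[...,0]-.533)<.06)&(abs(P[...,1]+.324)<.12)&(d>0); print('block',cv2.minAreaRect(P[m][:,:2].astype(np.float32)))
print(R.from_quat(s['eef_rot']).as_matrix().round(4).tolist())
E
```

```text
[ 0.46067752 -0.3344762   0.10021269] 0.004117189306080135 0.4013993359675371
key_w1 n 1013 top z 0.1068 slopes [ 0.0035 -0.0045] rect [ 0.5327 -0.3255] [0.0827 0.0148] 8.58 px ((286.5998840332031, 160.99667358398438), (76.1910171508789, 13.459193229675293), 88.09085083007812) onz .107 [ 0.5341 -0.3252  0.107 ]
pca yaw -171.1472240177039
key_w2 n 3729 top z 0.1067 slopes [-0.0113  0.0096] rect [ 0.5331 -0.325 ] [0.0828 0.0152] 8.5 px ((275.91015625, 116.51786804199219), (147.07859802246094, 26.35711097717285), 89.06080627441406) onz .107 [ 0.5348 -0.3247  0.107 ]
pca yaw -170.97125383087516
block ((0.5323473811149597, -0.32573723793029785), (0.06643634289503098, 0.18082773685455322), 6.305835723876953)
[[0.9903, 0.1387, 0.0013], [0.1387, -0.9903, -0.001], [0.0011, 0.0012, -1.0]]
```

Call:
jog_arm(deltas=[50,1,0,0,0,-0.8,-0.2,74,1,0,0,0,-0.8,-0.2,74,1,0,0,0,-0.8,-0.2,74,1,0,0,0,-0.8,-0.2])

```text
t: 12.8
tool_pos: [0.5339, -0.325, 0.0996]
eef_rot: [0.997, 0.077, 0.0, 0.0]
force: [-0.6, -0.1, -0.3]
opening: 0.403
```

```bash
python3 - <<'E'
from h import *
s=sense(); im,d,c=cap('side','kpre_s'); cv2.imwrite('pics/x.png',im)
print(s['tool_pos'],s['eef_rot'])
P=cloud(c,d); T=R.from_quat(s['eef_rot']).inv().apply((P-s['tool_pos']).reshape(-1,3)).reshape(P.shape)*1000
m=(d>0)&(np.abs(T[...,0])<22)&(np.abs(T[...,1])<40)&(T[...,2]<0)&(T[...,2]>-90)
for lo in range(-60,-10,3):
    k=m&(T[...,2]>=lo)&(T[...,2]<lo+3); q=T[k]; print(lo,k.sum(), np.histogram(q[:,1],bins=range(-40,41,8))[0])
E
```

```text
[ 0.53387993 -0.32495969  0.09956973] [9.97037974e-01 7.69102363e-02 1.88514245e-04 2.42781113e-04]
-60 14 [0 2 5 0 0 0 0 1 6 0]
-57 8 [0 0 6 0 0 0 0 0 2 0]
-54 15 [0 1 5 0 0 0 0 1 8 0]
-51 12 [0 0 6 0 0 0 0 1 5 0]
-48 13 [0 0 7 0 0 0 0 2 4 0]
-45 11 [0 1 6 0 0 0 0 2 2 0]
-42 14 [0 1 8 0 0 0 0 1 4 0]
-39 8 [0 0 6 0 0 0 1 1 0 0]
-36 3 [0 0 3 0 0 0 0 0 0 0]
-33 0 [0 0 0 0 0 0 0 0 0 0]
-30 0 [0 0 0 0 0 0 0 0 0 0]
-27 0 [0 0 0 0 0 0 0 0 0 0]
-24 0 [0 0 0 0 0 0 0 0 0 0]
-21 0 [0 0 0 0 0 0 0 0 0 0]
-18 0 [0 0 0 0 0 0 0 0 0 0]
-15 0 [0 0 0 0 0 0 0 0 0 0]
-12 0 [0 0 0 0 0 0 0 0 0 0]
```

Call:
jog_arm(deltas=[0,0,30,0,0,0,-0.2,0,0,50,0,0,0,-0.2,0,0,57,0,0,0,-0.2,0,0,57,0,0,0,-0.2,0,0,57,0,0,0,-1,0,0,57,0,0,0,-1,0,0,57,0,0,0,-1,0,0,57,0,0,0,-1,0,0,57,0,0,0,-1,0,0,57,0,0,0,-1])

```text
t: 13.85
tool_pos: [0.5338, -0.3256, 0.0427]
eef_rot: [0.997, 0.076, 0.0, 0.0]
force: [-0.1, 3.8, 7.5]
opening: 0.176
```

Call:
jog_arm(deltas=[0,0,-15,0,0,0,-1,0,0,-35,0,0,0,-1,0,0,-60,0,0,0,-1,0,0,-90,0,0,0,-1,0,0,-130,0,0,0,-1,0,0,-170,0,0,0,-1,0,0,-170,0,0,0,-1,0,0,-170,0,0,0,-1])

```text
t: 14.65
tool_pos: [0.5338, -0.3261, 0.2128]
eef_rot: [0.997, 0.076, 0.001, 0.001]
force: [0.4, -0.2, -0.8]
opening: 0.175
```

```bash
python3 - <<'E'
from h import *
s=sense(); print(s['tool_pos'],R.from_quat(s['eef_rot']).as_matrix().round(4).tolist(),s['joints'].round(3),s['force'],s['opening'])
E
```

```text
[ 0.53382712 -0.32607525  0.21283619] [[0.9884, 0.1516, 0.0016], [0.1516, -0.9884, -0.0013], [0.0014, 0.0015, -1.0]] [-0.644  0.462  1.294 -0.     1.384  0.775] [ 0.40623915 -0.16092973 -0.77551377] 0.1750119605786477
```

Call:
jog_arm(deltas=[96,-369,0,0,0,-80,-1,96,-369,0,0,0,-80,-1,96,-369,0,0,0,-80,-1,96,-369,0,0,0,-80,-1,96,-369,0,0,0,-80,-1,96,-369,0,0,0,-80,-1,96,-369,0,0,0,-80,-1,96,-369,0,0,0,-80,-1,96,-369,0,0,0,-80,-1,96,-369,0,0,0,-80,-1])

```text
t: 15.65
tool_pos: [0.5715, 0.0547, 0.2103]
eef_rot: [0.712, 0.702, -0.001, -0.001]
force: [0.5, 0.5, -0.7]
opening: 0.175
```

Call:
jog_arm(deltas=[0,0,0,0,0,-80,-1,0,0,0,0,0,-80,-1,0,0,0,0,0,-80,-1,0,0,0,0,0,-80,-1,0,0,0,0,0,-80,-1,0,0,0,0,0,-80,-1,0,0,0,0,0,-80,-1,0,0,0,0,0,-80,-1,0,0,0,0,0,-80,-1,0,0,0,0,0,-80,-1])

```text
t: 16.65
tool_pos: [0.5715, 0.0534, 0.2103]
eef_rot: [0.095, 0.995, -0.0, -0.001]
force: [-0.3, 0.0, 0.6]
opening: 0.172
```

Call:
jog_arm(deltas=[0,0,0,0,0,-71,-1,0,0,0,0,0,-71,-1,0,0,0,0,0,-71,-1,0,0,0,0,0,-71,-1,0,0,0,0,0,-71,-1,0,0,0,0,0,-71,-1,0,0,0,0,0,-71,-1,0,0,0,0,0,-71,-1,0,0,0,0,0,-71,-1,0,0,0,0,0,-71,-1])

```text
t: 17.65
tool_pos: [0.5716, 0.0534, 0.2105]
eef_rot: [-0.498, 0.867, 0.001, -0.001]
force: [-0.3, 0.0, -0.1]
opening: 0.173
```

```bash
python3 - <<'E'
from h import *
s=sense(); M=R.from_quat(s['eef_rot']).as_matrix(); print(s['tool_pos'],M.round(4).tolist(),'yaw',np.degrees(np.arctan2(M[1,0],M[0,0])),s['joints'].round(3),s['force'],s['torque'],s['opening'])
O=[]
for n,z in (('side',(.13,.2)),('top',None)):
    im,d,c=cap(n,'held_'+n); u,v=proj(c,[.5723,.0535,.15]).astype(int); print(n,u,v)
    O.append(cv2.resize(im[v-35:v+35,u-35:u+35],(400,400),interpolation=cv2.INTER_CUBIC))
im,d,c=cap('wrist','held_wrist'); 
cv2.imwrite('pics/held_v.png',np.hstack([O[0],cv2.resize(im,(533,400))[:, :400]]))
# side: blade points
im,d,c=load('held_side'); P=cloud(c,d)
m=(d>0)&(np.hypot(P[...,0]-.5723,P[...,1]-.0535)<.025)&(P[...,2]>.11)&(P[...,2]<.25)
for v in np.unique(np.where(m)[0]): 
    us=np.where(m[v])[0]; print(v,us.min(),us.max(),P[v,us].mean(0).round(3),end=' | ')
E
```

```text
[0.57160867 0.05341449 0.21050736] [[-0.5038, -0.8638, -0.0025], [-0.8638, 0.5038, -0.0], [0.0012, 0.0021, -1.0]] yaw -120.25024349470971 [-0.011  0.39   1.423 -0.     1.331 -2.624] [-0.31232626  0.00446256 -0.09670173] [ 0.06060584 -0.05966352 -0.0161759 ] 0.1729890081388372
side 285 168
top 257 202
140 279 287 [0.563 0.05  0.242] | 141 287 290 [0.573 0.039 0.245] | 142 287 287 [0.572 0.046 0.237] | 143 286 287 [0.572 0.051 0.231] | 144 286 287 [0.571 0.048 0.23 ] | 145 284 287 [0.569 0.051 0.226] | 146 284 287 [0.57  0.051 0.222] | 147 284 287 [0.57  0.052 0.219] | 148 284 287 [0.57  0.051 0.216] | 149 284 287 [0.57  0.052 0.213] | 150 284 287 [0.57  0.051 0.211] | 151 284 287 [0.57  0.052 0.207] | 152 284 287 [0.57  0.05  0.205] | 153 284 287 [0.57  0.05  0.202] | 154 284 287 [0.57  0.051 0.198] | 155 284 287 [0.571 0.053 0.194] | 156 284 287 [0.57  0.052 0.191] | 157 284 287 [0.57 0.05 0.19] | 158 284 287 [0.571 0.053 0.184] | 159 284 287 [0.57  0.051 0.183] | 160 284 287 [0.571 0.053 0.179] | 161 285 286 [0.571 0.053 0.175] |
```

View pics/held_v.png

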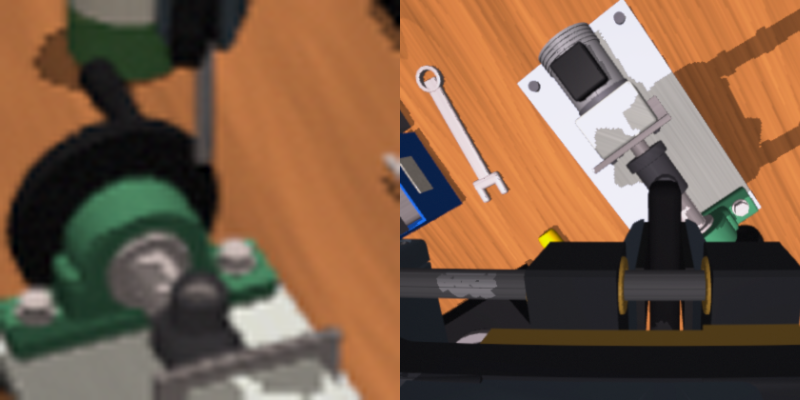

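```bash
python3 - <<'E'
from h import *
im,d,c=load('held_side'); P=cloud(c,d)
for z in (.105,.18,.21): print(z,proj(c,[.5723,.0535,z]))
g=cv2.cvtColor(im,cv2.COLOR_BGR2GRAY).astype(int)
for v in (148,152,156,159): print(v,g[v,279:293])
# boss in a clean earlier side view
im0,d0,c0=load('held_side'); P0=cloud(c0,d0)
m=(d0>0)&(P0[...,2]>.088)&(P0[...,2]<.1)&(np.hypot(P0[...,0]-.5723,P0[...,1]-.0535)<.02)
for v in np.unique(np.where(m)[0]): us=np.where(m[v])[0]; print(v,us.min(),us.max(),P0[v,us].mean(0).round(4))
for v in range(180,192): print(v,g[v,274:298])
E
```

```text
0.105 [285.65440697 182.40123146]
0.18 [285.99848376 159.24249864]
0.21 [286.14322165 149.47932058]
148 [121 121 119 121 111  87  78  77  98 129 135 135 133 131]
152 [112 114 119 119 108  85  78  75  91 120 126 130 132 132]
156 [ 16  19  17  42  76  85  76  69  92 121 118 119 126 130]
159 [ 10  10  10   8  27  59  76  72  93 119 119 120 121 121]
181 286 286 [0.5773 0.0657 0.0992]
182 284 285 [0.5728 0.0647 0.0976]
183 282 287 [0.5714 0.0605 0.0978]
184 282 290 [0.5721 0.0581 0.0961]
185 280 290 [0.5725 0.0551 0.095 ]
186 280 290 [0.572  0.0491 0.0963]
187 280 290 [0.5682 0.0473 0.0952]
188 281 289 [0.5672 0.0429 0.0955]
189 281 289 [0.5671 0.0424 0.0926]
190 283 289 [0.5681 0.042  0.0892]
180 [103 108 108 107 139 177 164 109  68  51  48  48  48  51  79 115 116 111
 125 117 101 110 112 109]
181 [ 97 105 108 109 108 138 148  81  49  50  57  57  52  48  76 103  97  90
 105 111 109 110 106 103]
182 [ 91 101 107 118 130 121  88  49  54  69  82  85  71  56  54  82 106 109
 107 104 100  93  83  64]
183 [ 88  94 103 138 171 142  57  53  81 107 113 114 107  82  48  61  83  94
  82  64  49  48  50  51]
184 [ 95  90  98 105 108  91  47  59  73  80  78  83  89  84  57  49  47  49
  49  48  49  53  57  90]
185 [ 78  87  91 100 104  82  37  48  53  59  67  63  63  62  49  42  41  53
  57  60  91 125 130 174]
186 [ 79  83  87  93  87  59  34  40  45  50  51  51  49  47  40  35  84 124
 130 133 179 219 219 219]
187 [ 57  72  89  75  59  42  33  36  38  39  39  39  38  38  35  54 156 219
 219 219 220 220 219 219]
188 [ 50  54  61  55  47  40  32  37  40  38  39  38  38  38  33  75 167 219
 219 219 220 219 219 220]
189 [ 47  48  47  44  45  41  33  37  37  39  40  38  39  38  35  34 137 210
 219 219 219 219 219 219]
190 [ 65  75  59  40  44  42  39  37  38  38  40  39  38  38  37  37  77 158
 211 219 219 219 219 219]
191 [108 115  69  37  42  44  44  42  42  40  41  43  45  44  45  46  43  78
 166 219 219 219 219 219]
```

Picture: blade hangs upright under the fingers at (203,110), above the boss (200,288); lateral error <1 mm. Descend.

Call:
jog_arm(deltas=[0,0,30,0,0,0,-1,0,0,55,0,0,0,-1,0,0,68,0,0,0,-1,0,0,70,0,0,0,-1,0,0,70,0,0,0,-1])

```text
t: 18.3
tool_pos: [0.5727, 0.0534, 0.1423]
eef_rot: [-0.498, 0.867, -0.0, 0.0]
force: [-0.1, 0.1, -0.5]
opening: 0.173
```

Call:
jog_arm(deltas=[0,0,2,0,0,0,-1,0,0,4,0,0,0,-1,0,0,6,0,0,0,-1,0,0,8,0,0,0,-1,0,0,8,0,0,0,-1])

```text
t: 18.8
tool_pos: [0.5723, 0.0534, 0.1338]
eef_rot: [-0.498, 0.867, 0.0, -0.0]
force: [0.7, -1.1, -0.8]
opening: 0.174
```

Call:
jog_arm(deltas=[0,0,1,0,0,0,-1,0,0,2,0,0,0,-1,0,0,3,0,0,0,-1,0,0,4,0,0,0,-1,0,0,4,0,0,0,-1])

```text
t: 19.3
tool_pos: [0.573, 0.0534, 0.131]
eef_rot: [-0.498, 0.867, -0.0, 0.001]
force: [-3.7, -0.4, 15.9]
opening: 0.176
```

Call:
jog_arm(deltas=[0.3,0.5,0,0,0,0,-1,0.3,0.5,0,0,0,2,-1,0.3,0.5,0.5,0,0,4,-1,0.3,0.5,0.5,0,0,5,-1,0.3,0.5,0.5,0,0,5,-1])

```text
t: 19.8
tool_pos: [0.572, 0.0535, 0.1301]
eef_rot: [-0.459, 0.888, -0.0, 0.0]
force: [-3.0, 0.1, 7.6]
opening: 0.172
```

Call:
jog_arm(deltas=[0.2,0.4,0.5,0,0,-3,-1,0.2,0.4,1,0,0,-6,-1,0.2,0.4,1,0,0,-9,-1,0.2,0.4,1,0,0,-9,-1])

```text
t: 20.2
tool_pos: [0.5712, 0.0534, 0.1283]
eef_rot: [-0.528, 0.849, 0.0, -0.0]
force: [-0.5, -0.8, 0.1]
opening: 0.174
```

```bash
python3 - <<'E'
from h import *
s=sense(); print(s['tool_pos'],s['force'],s['torque'])
E
```

```text
[0.57120456 0.0534396  0.12831017] [-0.48038452 -0.79999732  0.10997338] [-0.01867462  0.18615042  0.01216666]
```

Call:
jog_arm(deltas=[0,0,1,0,0,0,-1,0,0,2,0,0,0,-1,0,0,3,0,0,0,-1,0,0,4,0,0,0,-1,0,0,4,0,0,0,-1])

```text
t: 20.7
tool_pos: [0.5713, 0.0535, 0.1242]
eef_rot: [-0.528, 0.849, 0.0, -0.0]
force: [-1.8, -1.0, -0.6]
opening: 0.176
```

Call:
jog_arm(deltas=[0,0,1,0,0,0,-1,0,0,2,0,0,0,-1,0,0,2.5,0,0,0,-1,0,0,2.5,0,0,0,-1,0,0,2.5,0,0,0,-1])

```text
t: 21.2
tool_pos: [0.5715, 0.0535, 0.1223]
eef_rot: [-0.528, 0.849, -0.0, 0.0]
force: [-4.2, -2.0, 7.6]
opening: 0.173
```

Seated (TCP z 0.1223 as predicted, 7.6 N bottom contact). Start turning clockwise.

Call:
jog_arm(deltas=[0.1,0.2,0,0,0,7,-1,0.1,0.2,0,0,0,14,-1,0.1,0.2,0.1,0,0,21,-1,0.1,0.2,0.1,0,0,28,-1,0.1,0.2,0.2,0,0,35,-1,0.1,0.2,0.2,0,0,42,-1,0.1,0.2,0.2,0,0,49,-1,0.1,0.2,0.3,0,0,56,-1,0.1,0.2,0.3,0,0,60,-1,0.1,0.2,0.3,0,0,60,-1])

```text
t: 22.2
tool_pos: [0.5711, 0.0541, 0.122]
eef_rot: [-0.031, 1.0, 0.0, 0.0]
force: [-5.9, 3.6, 9.2]
opening: 0.178
```

```bash
cat > tq.py <<'E'
from h import *
import sys
F=[];T=[];E=[]
for i in range(int(sys.argv[1]) if len(sys.argv)>1 else 8):
    eyes.capture('wrist'); s=sense(); F.append(s['force']);T.append(s['torque']);E.append(s['effort'][5])
M=R.from_quat(s['eef_rot']).as_matrix()
print('t',s['t'],'pos',s['tool_pos'].round(5),'yaw',np.degrees(np.arctan2(M[1,0],M[0,0])).round(2),'tilt',M[:2,2].round(4),'F',np.mean(F,0).round(2),'T',np.mean(T,0).round(3),'sd',np.std(T,0).round(3),'e6',np.mean(E).round(4),np.std(E).round(4),'q6',s['joints'][5].round(3),'op',s['opening'].round(3))
E
python3 tq.py
```

```text
Traceback (most recent call last):
  File "tq.py", line 7, in <module>
    print('t',s['t'],'pos',s['tool_pos'].round(5),'yaw',np.degrees(np.arctan2(M[1,0],M[0,0])).round(2),'tilt',M[:2,2].round(4),'F',np.mean(F,0).round(2),'T',np.mean(T,0).round(3),'sd',np.std(T,0).round(3),'e6',np.mean(E).round(4),np.std(E).round(4),'q6',s['joints'][5].round(3),'op',s['opening'].round(3))
                                                                                                                                                                                                                                                                                           ^^^^^^^^^^^^^^^^^^
AttributeError: 'float' object has no attribute 'round'
```

```bash
sed -i "s/s\['opening'\].round(3)/float(s['opening'])/; s/s\['joints'\]\[5\].round(3)/float(s['joints'][5])/" tq.py; python3 tq.py
```

```text
t 23.0 pos [0.57108 0.0541  0.12201] yaw -176.28 tilt [0.     0.0009] F [-5.33  3.67  8.88] T [1.047 1.223 0.082] sd [0.029 0.033 0.02 ] e6 0.0696 0.0 q6 -1.6464170383677563 op 0.17393600328874037
```

Call:
jog_arm(deltas=[0.4,0.3,0,0,0,8,-1,0.4,0.3,0.1,0,0,16,-1,0.4,0.3,0.1,0,0,24,-1,0.4,0.3,0.2,0,0,32,-1,0.4,0.3,0.2,0,0,40,-1,0.4,0.3,0.3,0,0,48,-1,0.4,0.3,0.3,0,0,56,-1,0.4,0.3,0.4,0,0,64,-1,0.4,0.3,0.4,0,0,72,-1,0.4,0.3,0.4,0,0,80,-1])

```text
t: 24.0
tool_pos: [0.5714, 0.0547, 0.1217]
eef_rot: [0.62, 0.785, 0.001, 0.0]
force: [-1.5, 5.4, 4.9]
opening: 0.174
```

```bash
python3 tq.py 5
```

```text
t 24.25 pos [0.57149 0.05465 0.12171] yaw 103.71 tilt [0.0016 0.0014] F [-1.48  5.19  5.51] T [1.412 0.273 0.052] sd [0.034 0.039 0.035] e6 0.5142 2.5555 q6 -0.24954760272434318 op 0.17783603077338897
```

```bash
sed -i "s/np.mean(E).round(4),np.std(E).round(4)/np.median(E).round(4)/; s/'F'/'e6',np.round(E,3),'F'/" tq.py; python3 tq.py 5
```

```text
t 24.5 pos [0.57147 0.05465 0.12168] yaw 103.71 tilt [0.0015 0.0014] e6 [0.083 0.062 0.058 0.057 0.057] F [-1.7   5.84  5.73] T [1.445 0.289 0.078] sd [0.02  0.045 0.023] e6 0.0583 q6 -0.24964465822864976 op 0.17599971902434272
```

Call:
jog_arm(deltas=[0,0.3,0,0,0,2,-1,0,0.3,0,0,0,4,-1,0,0.3,0,0,0,5,-1,0,0.3,0,0,0,5,-1])

```text
t: 24.9
tool_pos: [0.5716, 0.0547, 0.1216]
eef_rot: [0.652, 0.759, 0.001, -0.0]
force: [-1.4, 5.8, 5.4]
opening: 0.176
```

```bash
python3 tq.py 5
```

```text
t 25.15 pos [0.57161 0.05468 0.12166] yaw 98.71 tilt [0.0012 0.0013] e6 [0.281 0.132 0.088 0.078 0.075] F [-2.38  5.48  6.13] T [1.357 0.461 0.069] sd [0.023 0.026 0.017] e6 0.0885 q6 -0.16224780269099864 op 0.17119973786477913
```

Call:
jog_arm(deltas=[0.4,0,0,0,0,2,-1,0.4,0,0,0,0,4,-1,0.4,0,0,0,0,5,-1,0.4,0,0,0,0,5,-1,0.4,0,0,0,0,5,-1])

```text
t: 25.65
tool_pos: [0.5716, 0.0549, 0.1216]
eef_rot: [0.684, 0.73, 0.001, 0.0]
force: [-2.1, 3.4, 6.3]
opening: 0.172
```

```bash
python3 tq.py 5
```

```text
t 25.9 pos [0.5716  0.05485 0.12167] yaw 93.71 tilt [0.0013 0.001 ] e6 [0.088 0.077 0.075 0.074 0.074] F [-2.39  3.75  5.58] T [0.946 0.353 0.074] sd [0.033 0.008 0.027] e6 0.0748 q6 -0.07427891697866772 op 0.17135858913155985
```

Call:
jog_arm(deltas=[0.3,0,0,0,0,2,-1,0.3,0,0,0,0,4,-1,0.3,0,0,0,0,5,-1,0.3,0,0,0,0,5,-1,0.3,0,0,0,0,5,-1])

```text
t: 26.4
tool_pos: [0.5717, 0.055, 0.1217]
eef_rot: [0.715, 0.699, 0.001, 0.0]
force: [-0.4, 2.8, 5.4]
opening: 0.171
```

```bash
python3 tq.py 4
```

```text
t 26.6 pos [0.57162 0.05497 0.12164] yaw 88.71 tilt [0.0014 0.0007] e6 [0.088 0.077 0.075 0.074] F [-1.84  2.59  5.25] T [0.645 0.33  0.057] sd [0.016 0.037 0.035] e6 0.076 q6 0.013524068457373264 op 0.17552840386052468
```

Call:
jog_arm(deltas=[0,0,0.1,0,0,2,-1,0,0,0.1,0,0,4,-1,0,0,0.1,0,0,5,-1,0,0,0.1,0,0,5,-1,0,0,0.1,0,0,5,-1])

```text
t: 27.1
tool_pos: [0.5717, 0.055, 0.1216]
eef_rot: [0.745, 0.667, 0.001, 0.0]
force: [-1.0, 1.3, 6.3]
opening: 0.176
```

```bash
python3 tq.py 4
```

```text
t 27.3 pos [0.57166 0.05498 0.1216 ] yaw 83.71 tilt [0.0015 0.0007] e6 [0.088 0.077 0.075 0.074] F [-1.5   2.94  5.93] T [0.651 0.342 0.097] sd [0.014 0.017 0.019] e6 0.0757 q6 0.10075629409195552 op 0.17665502108959072
```

Call:
jog_arm(deltas=[0,0,0,0,0,2,-1,0,0,0,0,0,4,-1,0,0,0,0,0,5,-1,0,0,0,0,0,5,-1,0,0,0,0,0,5,-1])

```text
t: 27.8
tool_pos: [0.5717, 0.055, 0.1216]
eef_rot: [0.773, 0.634, 0.001, 0.0]
force: [-2.0, 2.9, 5.1]
opening: 0.176
```

```bash
python3 tq.py 4
```

```text
t 28.0 pos [0.57169 0.05498 0.12158] yaw 78.71 tilt [0.0015 0.0007] e6 [0.088 0.077 0.074 0.074] F [-1.32  2.54  5.28] T [0.646 0.295 0.069] sd [0.006 0.019 0.029] e6 0.0758 q6 0.18805680315522783 op 0.17477663123610537
```

Call:
jog_arm(deltas=[0,0,0.1,0,0,2,-1,0,0,0.1,0,0,4,-1,0,0,0.1,0,0,5,-1,0,0,0.1,0,0,5,-1,0,0,0.1,0,0,5,-1])

```text
t: 28.5
tool_pos: [0.5718, 0.055, 0.1215]
eef_rot: [0.8, 0.6, 0.001, 0.0]
force: [-0.7, 2.5, 6.2]
opening: 0.175
```

```bash
python3 tq.py 4
```

```text
t 28.7 pos [0.57174 0.055   0.12155] yaw 73.72 tilt [0.0017 0.0007] e6 [0.088 0.077 0.074 0.074] F [-1.57  2.7   6.09] T [0.643 0.303 0.094] sd [0.031 0.024 0.034] e6 0.0754 q6 0.27529582666584107 op 0.1704249008141222
```

Call:
jog_arm(deltas=[0,0,0,0,0,2,-1,0,0,0,0,0,4,-1,0,0,0,0,0,5.5,-1,0,0,0,0,0,5.5,-1,0,0,0,0,0,5.5,-1])

```text
t: 29.2
tool_pos: [0.5718, 0.055, 0.1215]
eef_rot: [0.828, 0.561, 0.001, 0.0]
force: [-1.4, 2.7, 5.5]
opening: 0.172
```

```bash
python3 tq.py 4
```

```text
t 29.4 pos [0.57177 0.05496 0.12151] yaw 68.21 tilt [0.0017 0.0007] e6 [0.093 0.077 0.073 0.072] F [-1.48  2.3   5.86] T [0.644 0.287 0.092] sd [0.016 0.031 0.022] e6 0.0747 q6 0.3713047804655983 op 0.17597509350536716
```

Call:
jog_arm(deltas=[0,0,0.1,0,0,2,-1,0,0,0.1,0,0,4,-1,0,0,0.1,0,0,5.5,-1,0,0,0.1,0,0,5.5,-1,0,0,0.1,0,0,5.5,-1])

```text
t: 29.9
tool_pos: [0.5718, 0.055, 0.1215]
eef_rot: [0.854, 0.52, 0.001, 0.0]
force: [-1.6, 2.3, 5.8]
opening: 0.172
```

```bash
python3 tq.py 4
```

```text
t 30.1 pos [0.57181 0.05497 0.12146] yaw 62.72 tilt [0.0018 0.0007] e6 [0.093 0.077 0.073 0.072] F [-1.37  2.81  6.62] T [0.61  0.29  0.077] sd [0.009 0.02  0.011] e6 0.075 q6 0.4672868704695355 op 0.1717720030669111
```

Call:
jog_arm(deltas=[0,0,0,0,0,2,-1,0,0,0,0,0,4,-1,0,0,0,0,0,5.5,-1,0,0,0,0,0,5.5,-1,0,0,0,0,0,5.5,-1])

```text
t: 30.6
tool_pos: [0.5718, 0.055, 0.1215]
eef_rot: [0.878, 0.479, 0.001, 0.0]
force: [-1.5, 2.9, 5.4]
opening: 0.176
```

```bash
python3 tq.py 4
```

```text
t 30.8 pos [0.57188 0.05495 0.12146] yaw 57.22 tilt [0.0019 0.0006] e6 [0.093 0.077 0.074 0.073] F [-0.81  2.57  6.01] T [0.622 0.232 0.062] sd [0.022 0.004 0.008] e6 0.0754 q6 0.5632990970721385 op 0.17380781240495852
```

Call:
jog_arm(deltas=[0,0,0.1,0,0,2,-1,0,0,0.1,0,0,4,-1,0,0,0.1,0,0,5.5,-1,0,0,0.1,0,0,5.5,-1,0,0,0.1,0,0,5.5,-1])

```text
t: 31.3
tool_pos: [0.5719, 0.055, 0.1214]
eef_rot: [0.9, 0.436, 0.001, 0.0]
force: [-1.1, 2.6, 6.6]
opening: 0.176
```

```bash
python3 tq.py 4
```

```text
t 31.5 pos [0.5719  0.05499 0.12141] yaw 51.72 tilt [0.0019 0.0007] e6 [0.093 0.078 0.074 0.073] F [-0.97  2.41  7.04] T [0.591 0.289 0.083] sd [0.011 0.016 0.009] e6 0.0756 q6 0.6592821381839152 op 0.17082457105771168
```

Call:
jog_arm(deltas=[0,0,0,0,0,2,-1,0,0,0,0,0,4,-1,0,0,0,0,0,5.5,-1,0,0,0,0,0,5.5,-1,0,0,0,0,0,5.5,-1])

```text
t: 32.0
tool_pos: [0.5719, 0.0549, 0.1214]
eef_rot: [0.92, 0.392, 0.001, 0.0]
force: [-1.0, 3.0, 5.4]
opening: 0.177
```

```bash
python3 tq.py 4
```

```text
t 32.2 pos [0.57193 0.05493 0.12141] yaw 46.22 tilt [0.002  0.0006] e6 [0.094 0.078 0.074 0.073] F [-0.84  2.58  6.9 ] T [0.542 0.19  0.066] sd [0.035 0.029 0.04 ] e6 0.0761 q6 0.7552651420191886 op 0.17240109254518327
```

Call:
jog_arm(deltas=[0,0,0.1,0,0,2,-1,0,0,0.1,0,0,4,-1,0,0,0.1,0,0,5.5,-1,0,0,0.1,0,0,5.5,-1,0,0,0.1,0,0,5.5,-1])

```text
t: 32.7
tool_pos: [0.572, 0.0549, 0.1214]
eef_rot: [0.938, 0.348, 0.001, 0.0]
force: [-1.5, 2.3, 7.9]
opening: 0.177
```

```bash
python3 tq.py 4
```

```text
t 32.9 pos [0.57195 0.05491 0.12135] yaw 40.72 tilt [0.002  0.0006] e6 [0.094 0.078 0.075 0.074] F [-1.    2.04  7.28] T [0.542 0.274 0.065] sd [0.03  0.019 0.045] e6 0.0764 q6 0.8512480064210372 op 0.1763455395402199
```

Call:
jog_arm(deltas=[0,0,0,0,0,2,-1,0,0,0,0,0,4,-1,0,0,0,0,0,5.5,-1,0,0,0,0,0,5.5,-1,0,0,0,0,0,5.5,-1])

```text
t: 33.4
tool_pos: [0.572, 0.0549, 0.1214]
eef_rot: [0.953, 0.302, 0.001, 0.0]
force: [-0.6, 2.0, 6.6]
opening: 0.177
```

```bash
python3 tq.py 4
```

```text
t 33.6 pos [0.572   0.05488 0.12136] yaw 35.21 tilt [0.0021 0.0006] e6 [0.094 0.078 0.075 0.074] F [-0.84  1.91  6.89] T [0.525 0.249 0.079] sd [0.037 0.009 0.03 ] e6 0.0766 q6 0.9472649020455405 op 0.17180501020821287
```

Call:
jog_arm(deltas=[0,0,0,0,0,2,-1,0,0,0,0,0,4,-1,0,0,0,0,0,5.5,-1,0,0,0,0,0,5.5,-1,0,0,0,0,0,5.5,-1])

```text
t: 34.1
tool_pos: [0.572, 0.0549, 0.1214]
eef_rot: [0.967, 0.256, 0.001, 0.0]
force: [-1.1, 1.5, 7.2]
opening: 0.177
```

```bash
python3 tq.py 4
```

```text
t 34.3 pos [0.572   0.05488 0.12132] yaw 29.72 tilt [0.0021 0.0005] e6 [0.095 0.079 0.075 0.074] F [-0.72  2.43  6.65] T [0.475 0.199 0.059] sd [0.025 0.014 0.032] e6 0.0769 q6 1.0432063237696434 op 0.1750820094728328
```

Call:
jog_arm(deltas=[0,0,0,0,0,2,-1,0,0,0,0,0,4,-1,0,0,0,0,0,5.5,-1,0,0,0,0,0,5.5,-1,0,0,0,0,0,5.5,-1])

```text
t: 34.8
tool_pos: [0.572, 0.0549, 0.1213]
eef_rot: [0.978, 0.21, 0.001, -0.0]
force: [-1.4, 1.4, 6.4]
opening: 0.176
```

```bash
python3 tq.py 4
```

```text
t 35.0 pos [0.57203 0.05486 0.12135] yaw 24.22 tilt [0.0022 0.0005] e6 [0.095 0.079 0.075 0.074] F [-0.8   1.92  6.48] T [0.449 0.164 0.097] sd [0.025 0.026 0.036] e6 0.0772 q6 1.1392124044226548 op 0.17486259742669172
```

Call:
jog_arm(deltas=[0,0,0,0,0,2,-1,0,0,0,0,0,4,-1,0,0,0,0,0,5.5,-1,0,0,0,0,0,5.5,-1,0,0,0,0,0,5.5,-1])

```text
t: 35.5
tool_pos: [0.572, 0.0548, 0.1213]
eef_rot: [0.987, 0.163, 0.001, -0.0]
force: [-1.0, 1.8, 6.1]
opening: 0.173
```

```bash
python3 tq.py 4
```

```text
t 35.7 pos [0.57208 0.05481 0.12132] yaw 18.71 tilt [0.0022 0.0005] e6 [0.095 0.079 0.076 0.075] F [-0.44  2.05  5.98] T [0.416 0.142 0.092] sd [0.032 0.027 0.009] e6 0.0774 q6 1.2352362618228565 op 0.17224369872207992
```

Call:
jog_arm(deltas=[0,0,0.1,0,0,2,-1,0,0,0.1,0,0,4,-1,0,0,0.1,0,0,5.5,-1,0,0,0.1,0,0,5.5,-1,0,0,0.1,0,0,5.5,-1])

```text
t: 36.2
tool_pos: [0.5721, 0.0548, 0.1213]
eef_rot: [0.993, 0.115, 0.001, -0.0]
force: [0.2, 1.3, 7.1]
opening: 0.178
```

```bash
python3 tq.py 4
```

```text
t 36.4 pos [0.57209 0.05481 0.1213 ] yaw 13.21 tilt [0.0023 0.0005] e6 [0.095 0.08  0.076 0.075] F [-0.43  1.37  6.84] T [0.36  0.17  0.059] sd [0.04  0.023 0.026] e6 0.0777 q6 1.3312319415461666 op 0.17486349270115548
```

Call:
jog_arm(deltas=[0,0,0,0,0,2,-1,0,0,0,0,0,4,-1,0,0,0,0,0,5.5,-1,0,0,0,0,0,5.5,-1,0,0,0,0,0,5.5,-1])

```text
t: 36.9
tool_pos: [0.5721, 0.0548, 0.1213]
eef_rot: [0.998, 0.067, 0.001, -0.0]
force: [-0.4, 2.0, 7.0]
opening: 0.171
```

```bash
python3 tq.py 4
```

```text
t 37.1 pos [0.57211 0.05479 0.12128] yaw 7.72 tilt [0.0023 0.0004] e6 [0.096 0.08  0.076 0.075] F [-0.81  1.35  6.31] T [0.326 0.151 0.078] sd [0.024 0.018 0.026] e6 0.0779 q6 1.4272213032177825 op 0.17394397594940708
```

Call:
jog_arm(deltas=[0,0,0,0,0,2,-1,0,0,0,0,0,4,-1,0,0,0,0,0,5.5,-1,0,0,0,0,0,5.5,-1,0,0,0,0,0,5.5,-1])

```text
t: 37.6
tool_pos: [0.5721, 0.0547, 0.1213]
eef_rot: [1.0, 0.019, 0.001, -0.0]
force: [-1.0, 0.9, 6.9]
opening: 0.174
```

```bash
python3 tq.py 4
```

```text
t 37.8 pos [0.57212 0.05474 0.12129] yaw 2.22 tilt [0.0024 0.0003] e6 [0.096 0.08  0.077 0.076] F [-0.38  0.82  6.13] T [0.269 0.126 0.082] sd [0.037 0.03  0.013] e6 0.0784 q6 1.5232112529043333 op 0.1740630085022327
```

Call:
jog_arm(deltas=[0,0,0.1,0,0,2,-1,0,0,0.1,0,0,4,-1,0,0,0.1,0,0,5.5,-1,0,0,0.1,0,0,5.5,-1,0,0,0.1,0,0,5.5,-1])

```text
t: 38.3
tool_pos: [0.5721, 0.0547, 0.1212]
eef_rot: [1.0, -0.029, 0.001, -0.0]
force: [-0.5, 0.8, 7.7]
opening: 0.178
```

```bash
python3 tq.py 4
```

```text
t 38.5 pos [0.57215 0.05472 0.12123] yaw -3.28 tilt [0.0024 0.0003] e6 [0.166 0.15  0.146 0.146] F [-1.12  0.21  7.45] T [0.235 0.175 0.143] sd [0.032 0.021 0.019] e6 0.1482 q6 1.619172104566042 op 0.1730536786755672
```

Contact on the flat: torque stepped to ≈0.145 N m. 1.6° more for ≈0.2.

Call:
jog_arm(deltas=[0,0,0,0,0,0.8,-1,0,0,0,0,0,1.6,-1,0,0,0,0,0,1.6,-1,0,0,0,0,0,1.6,-1])

```text
t: 38.9
tool_pos: [0.5721, 0.0547, 0.1212]
eef_rot: [0.999, -0.043, 0.001, -0.0]
force: [-1.1, 1.0, 8.5]
opening: 0.173
```

```bash
python3 tq.py 6
```

```text
t 39.2 pos [0.57215 0.05472 0.12123] yaw -4.88 tilt [0.0024 0.0002] e6 [0.184 0.176 0.174 0.173 0.173 0.173] F [-0.64  0.58  7.58] T [0.193 0.182 0.201] sd [0.011 0.027 0.029] e6 0.1735 q6 1.6470837818045576 op 0.17514431720707246
```

Call:
jog_arm(deltas=[0,0,0,0,0,0.6,-1,0,0,0,0,0,1.2,-1,0,0,0,0,0,1.2,-1,0,0,0,0,0,1.2,-1])

```text
t: 39.6
tool_pos: [0.5721, 0.0547, 0.1212]
eef_rot: [0.999, -0.053, 0.001, -0.0]
force: [-0.4, 0.6, 8.2]
opening: 0.171
```

```bash
python3 tq.py 6
```

```text
t 39.9 pos [0.57214 0.05468 0.12123] yaw -6.08 tilt [0.0024 0.0002] e6 [0.2   0.194 0.193 0.192 0.192 0.192] F [-0.43  0.95  7.42] T [0.192 0.154 0.214] sd [0.022 0.031 0.042] e6 0.1925 q6 1.6680105997932426 op 0.17677735959754592
```

≈0.2 N m on both readings. Release and rise.

Call:
jog_arm(deltas=[0,0,0,0,0,0,-0.5,0,0,0,0,0,0,-0.2,0,0,0,0,0,0,0,0,0,0,0,0,0,0,0,0,-10,0,0,0,0,0,0,-40,0,0,0,0,0,0,-80,0,0,0,0,0,0,-120,0,0,0,0,0,0,-150,0,0,0,0,0,0,-150,0,0,0,0])

```text
t: 40.9
tool_pos: [0.5731, 0.0545, 0.2757]
eef_rot: [0.999, -0.053, 0.004, -0.0]
force: [0.7, 0.2, 0.2]
opening: 0.502
```

```bash
python3 - <<'E'
from hm import *
im,d,c=cap('wrist','fin_w'); S,P,im,d,c=handle('fin_w') ; s=sense(); print(s['tool_pos'],s['opening'],s['force'])
ims,ds,cs=cap('side','fin_s')
m=(d>0)&(P[...,2]>.15)&(P[...,2]<.21)&(np.hypot(P[...,0]-.5723,P[...,1]-.0535)<.06); q=P[m]
A=np.c_[q[:,:2]-q[:,:2].mean(0),np.ones(len(q))]; pl=np.linalg.lstsq(A,q[:,2],rcond=None)[0]
print('bar top',m.sum(),q.mean(0).round(4),'slopes',pl.round(4),'rect',cv2.minAreaRect(q[:,:2].astype(np.float32)))
u,v=proj(cs,[.5723,.0535,.14]).astype(int)
cv2.imwrite('pics/fin_v.png',np.hstack([cv2.resize(im,(533,400)),cv2.resize(ims[v-50:v+50,u-33:u+33],(264,400),interpolation=cv2.INTER_CUBIC)]))
E
```

```text
fin_w handle stand x 16.65 z 40.68 angle 0.388 flat 0.038 44.0 [16.8 16.6 16.7 16.8 16.5 16.5 16.8 17.  16.5 16.5]
[0.57205549 0.05455866 0.27311306] 0.5030076530321743 [-0.54410855  0.42340699 -0.78033637]
bar top 1631 [0.5751 0.0532 0.1845] slopes [-0.0298  0.1441  0.1845] rect ((0.573006808757782, 0.05333279073238373), (0.08320324867963791, 0.01875053532421589), 3.7962992191314697)
```

View pics/fin_v.png

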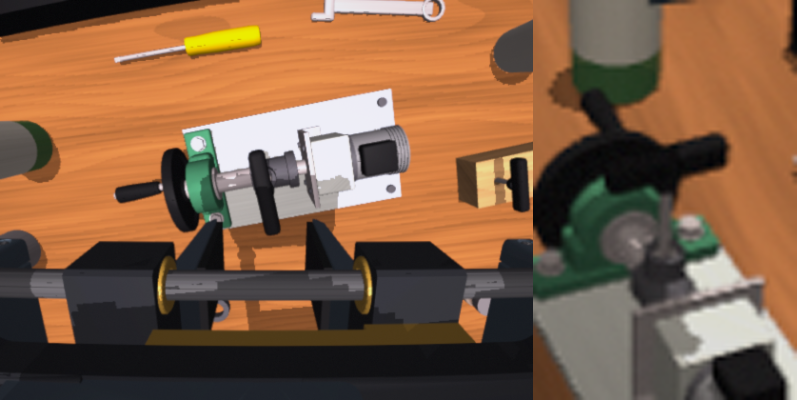

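Key stands upright, seated in the boss (bar at (264,190) in wrist view, blade into the boss at (663,270) in the side crop); nothing else moved.

```bash
python3 - <<'E'
from plant import hand_in, sense
print(sense()['t'],hand_in())
E
```

```text
the job is handed in; nothing more can be done
41.0 None
```

The setscrew is nipped up on the flat at about 0.2 N m. The 8 mm key is left standing in it, released, and I handed the job in at 41 s. `hand_in` gives no verdict, so I have only my own checks below.

What I did:
- **Shaft:** I turned the handwheel by its handle until the flat faced up.
- **Key:** I took the middle, largest key, seated it in the screw and turned it clockwise. The screw met the flat after roughly 0.65 of a turn.

Last checks:
- **Torque:** the wrist read 0.21 ± 0.04 N m and the last joint's effort read 0.19 N m.
- **Flat:** the handle's position put it at +0.015 rad after turning and +0.04 rad at the end. The limit is 0.1.
- **Key seating:** its bar is centred within about 1 mm over the boss, and its top is 0.185 m high, as expected when fully seated. The gripper is clear of it.
- **Other things on the bench:** nothing else looked moved in the last pictures. I did not measure their positions.

What went wrong or disagreed:
- **Fingertips:** the real fingertips end about 34 mm short of the reported TCP. My first grasp of the handle closed just above it; I measured the offset in the images and allowed for it afterwards.
- **Key angle:** after release the bar sits about 9° anticlockwise of the last gripper angle. That is about the key's free turn in the socket, so I take it as slack rather than the screw turning back.
- **Key tilt:** the depth fit on the bar's top gave a slope of 0.14 across its narrow side. I put this down to the side face being caught in the fit, because the bar is centred over the boss. I have no separate, precise measure of the tilt.

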